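Pin the swing arm of a lathe tool rest into its fork

ROBOT

A 6-joint arm with a two-finger parallel gripper is mounted at the origin on the work surface. World frame = base frame: x ahead of the robot, y to its left, z up, the work surface at z = 0. Lengths are in m, angles in rad, forces in N, time in s.
With the tool pointing down it reaches from about 0.35 to 0.775 m from the base axis. Payload 7.3 kg.
Tool frame: the origin (TCP) lies between the finger pads; the fingertips stand robot.tcp_to_tips ahead of it and the grasp point (between the pads) lies 2 mm behind it (robot.tcp_to_tips is the distance from the TCP to the fingertips, in m); y points along the fingers, x is the direction in which the jaws open and shut, and the axes are right-handed (so a half turn about y gives the same grasp; the last joint's range is limited). The gripper opens to 92 mm and grips with 3 to 60 N. Pads are 19 mm wide; open, the fingers measure 130 mm over their backs; the gripper's body (75 mm by 190 mm) begins 47 mm behind the grasp point.
Start: joints at [-1.404, 0.342, 1.524, -0, 1.275, -0.146], TCP at [0.162, -0.5, 0.244] pointing down, gripper open.
Joint ranges: [-2.53, 2.53], [-0.77, 2.02], [0.04, 2.7], [-1, 4.14], [0.28, 2.66], [-3.11, 3.11]. Speed limits (rad/s): [2.57, 2.57, 3.14, 3.14, 3.14, 3.14].

INTERFACE

Orientations are given as [roll, pitch, yaw] about the fixed x, y, z axes, in that order (R = Rz(yaw) Ry(pitch) Rx(roll)).
In Python, from cell import status, read_camera, get_calibration, robot gives the robot as it stands.
- The arm moves only by the shell command python3 -m creep 'ROWS' [FORCE]. ROWS is JSON, a list of rows, each an object of numbers: "dx", "dy", "dz": the shift along the tool's x, y, z in m; "rx", "ry", "rz": the turn, a rotation vector about the tool's x, y, z in rad; "gripper": the opening, from 0 (shut) to 1 (fully open). A call has 1 to 20 rows; each row is the pose to reach, as a shift and turn from the pose commanded when the call began, along the tool's axes at that moment; what a row does not reach only later rows make up. A row lasts 1/8 s, in which the tool goes at most 62.5 mm and 10.7 degrees, less where a joint would pass 70% of its speed; a pose out of reach is approached as far as the arm can. A call with a gripper value outside its range is refused whole. The fingers move at their own pace and stop on an object; FORCE is the grip in N (left out, the last holds). Time passes only in rows, so rows that repeat a pose let the fingers close. It gives the time, the measured TCP pose, the force and the opening at its end, in the units of the state.
- status.observe(): the state, without advancing time (a new reading comes with each control period).
- read_camera(name): name is "side" or "top"; returns (picture, depth): 384x512x3 uint8, red, green, blue; 384x512 float32, m along the optical axis (not along the pixel's ray), 0 where there is no reading.
- get_calibration(name): a dict with "fx", "fy", "cx", "cy" (pixels), "D" ([k1, k2, p1, p2, k3] as OpenCV has them; the pictures are not rectified), "xyz" and "rotation" of the camera in the world. Camera axes: x right, y down, z forward; pixel columns grow to the right and rows downward; lengths in m; the calibration is good to about 2 mm. A picture is of the moment at which its call begins. get_calibration takes no time and is no camera call.
- robot.hand_in(): hands the job in, once; it reports no verdict.
The state is a dict: "time": time; "qpos": joint angles; "qvel": joint speeds; "joint_efforts": joint torques, N m; "tool_pos": TCP position; "tool_rot": TCP orientation; "contact_force": force on the tool from outside, world axes, zero at the start; "torque": the same for the moment, N m; "opening": finger opening in m.
Only numpy, scipy, OpenCV 4.12 (cv2) and the standard library are available. Lean on these libraries where they do the work, as an engineer would, in place of code of your own. Each camera call takes 0.05 s, during which the arm holds its last target.

TASK

Take the square-headed steel pin out of the wooden rack and thread it down through the fork of the lathe's tool rest: through the upper ear, the floating bush in the swing arm's eye and the lower ear, until its collar lies flush on the upper ear, then let go. The holes do not line up exactly, so feel your way from one to the next and never press the pin against the fork harder than about 20 N (2 kg). Leave the round-headed pin, the jar and the chuck key where they are.

Things in the scene. Friction and masses are not known exactly. Their poses are not given: they have to be found in the camera images.
- pin_head (a point): Centre of the square head of the steel pin to be fitted, which starts upright in one of the rack's holes, collar on the rack. Head 20 x 20 mm, 42 mm tall (21 mm above and below this point), sides along this point's x and y; z points up the pin. Below it a round collar (30 mm diameter, 5 mm thick), then a round 12 mm shank, 50 mm long. 0.08 to 0.17 kg.
- pin_collar (a point): Underside of that pin's collar, on its axis, 26 mm below the head's centre; the face that must come to lie on the upper ear.
- pin_nose (a point): Centre of the lower end of that pin's shank, 76 mm below the head's centre; its edge has only a 0.5 mm bevel.
- fork: Dark cast fork of the tool rest, fixed. Origin on the bench straight under the centre of the upper hole; z up, y along the swing arm. Upper ear: 56 mm square plate, z 72 to 82 mm, 21 mm hole. Eye of the swing arm: floating steel bush, z 56 to 68 mm, 14 mm hole. Lower ear: 56 mm square plate, z 42 to 52 mm, 14.5 mm hole; below it clear space. A web 82 mm tall joins the ears at y -28 to -58 mm.
- fork_hole (a point): Centre of the mouth of the upper ear's 21 mm hole, on its top face, 82 mm above the bench; axes as the fork's. The eye's hole starts 3 to 4 mm off this centre, in any direction; the lower ear's hole is 2.5 mm off it, also in any direction. Neither is measured for you.
- rack: Light wooden block fixed to the bench, 140 (its x) x 60 (its y) x 54 mm tall, origin under its centre, with two upright 18 mm holes through it, 40 mm either side of the centre along its x; one holds the square-headed pin, the other the round-headed one.
- spare_head (a point): Centre of the head of the other pin, not to be used: round head 24 mm diameter and 28 mm tall, same collar, shank of 16 mm. It stands in the rack's other hole. z up.
- jar: Amber glass jar with brass lid, 56 mm diameter, 75 mm tall; origin at the centre of its underside. Leave it.
- chuckkey: Steel chuck key lying on the bench, a T of 12 mm bars, 95 x 80 mm; origin under the middle of its stem. Leave it.
- fork_eye (a point): Point on the upper hole's axis at the level of the bush's top face, 68 mm above the bench (NOT the bush's own centre). The bush is a steel ring, 37 mm outside, 12 mm thick, captive in the arm's end: it slides sideways a few mm if pushed sideways with more than about 3 N, stays where it is left, and does not give downwards. The arm and the lower ear are fixed.
- fork_prop (a point): Top centre of the wooden prop under the flat steel swing arm, 56 mm above the bench, 95 mm along the fork's y. Beyond it, at y = 127 mm, the arm carries an upright steel rest blade, 150 mm long along the fork's x, its top 122 mm above the bench.
Not all that is in view belongs to the job. Leave any red look-alike of the part that bears pin_head alone.

How it is judged:
On the way, in this order (a step that is already met when the one before it is completed fails the run):
1. the square-headed pin is drawn up clear of the rack (height (world z) of pin_nose above 0.06 m), for 0.1 s.
2. its nose is through the upper ear and the bush in the swing arm's eye (z of pin_nose in the frame of fork below 0.0555 m and horizontal distance between pin_nose and fork_hole below 0.007 m), for 0.05 s.
At the end, for the whole second after the job is handed in: The square-headed pin stands upright (within 0.06 rad) through upper ear, bush and lower ear, its collar within 1.8 mm of flush on the upper ear and its axis within 7 mm of the upper hole's centre, released and at rest (z of pin_collar in the frame of fork between 0.08 and 0.0838 m and horizontal distance between each of pin_nose, pin_collar and fork_hole below 0.007 m and angle between pin_head's own z axis and vertical below 0.06 rad and linear speed of pin below 0.02 m/s); the robot touches nothing.
It fails at once if the pin was pressed against the fork or its bush with more than 30 N while being threaded, or more than 60 N (the knock of landing included) as its collar seats (contact force between pin and fork above 60 N or (contact force between pin and fork above 30 N and z of pin_collar in the frame of fork above 0.0835 m)).
It fails at once if the round-headed pin was taken or moved more than 20 mm (distance of spare_head from where it was at the start of the episode above 0.02 m).
It fails at once if the jar or the chuck key was moved more than 30 mm (distance of any of jar, chuckkey from where it was at the start of the episode above 0.03 m).
It also fails if it takes over 67 s, if anything falls off the work surface, if the arm or the gripper's body presses on something with over 40 N, if the wrist force passes 120 N, or if a joint passes its speed limit or range.

## Working session

There is one attempt and no reset: what is moved stays moved. The work goes in short steps, Python scripts to look and compute and a shell command to move; the robot and the scene stay as the last step left them, time stands still between calls to the robot, and variables do not carry over. Pictures are saved under pics/ and viewed, and the job is handed in when it is done.

```bash
ls; mkdir -p pics; python3 - <<'E'
from cell import status, read_camera, get_calibration, robot
import cv2,numpy as np
print(status.observe()); print(robot.tcp_to_tips)
for n in ("side","top"):
    p,d=read_camera(n); cv2.imwrite(f"pics/{n}0.png",p[:,:,::-1]); np.savez(f"pics/{n}0.npz",p=p,d=d)
    print(n,get_calibration(n))
E
```

```text
pics
{'time': 0.0, 'qpos': array([-1.40398185e+00,  3.42713065e-01,  1.52505222e+00, -1.89133875e-06,
        1.27539232e+00, -1.46004391e-01]), 'qvel': array([-0.00225889,  0.0010434 ,  0.00133538, -0.00048827,  0.00147766,
       -0.00023029]), 'joint_efforts': array([ 2.86857801e-03, -4.31238019e+01, -2.44221675e+01,  7.20128207e-02,
        5.58935059e-02, -1.22473562e-04]), 'tool_pos': array([ 0.16151653, -0.49912115,  0.24303767]), 'tool_rot': array([-1.57057044e+00,  1.54856524e-03, -1.25797673e+00]), 'contact_force': array([-0.46775579,  0.19747656, -0.0257054 ]), 'torque': array([-0.05631311, -0.03860533,  0.01713127]), 'opening': 0.09189709448418446}
0.017
side {'fx': 456.0344438108047, 'fy': 456.0344438108047, 'cx': 262.2396545945796, 'cy': 198.83060900180877, 'D': array([0.0274082, 0.       , 0.       , 0.       , 0.       ]), 'xyz': array([ 0.21644824, -0.32331718,  0.64252665]), 'rotation': array([-2.43426051,  0.01261881, -0.75351506])}
top {'fx': 385.15693681342094, 'fy': 385.15693681342094, 'cx': 255.48014396291077, 'cy': 185.13018880223282, 'D': array([-0.12273933,  0.        ,  0.        ,  0.        ,  0.        ]), 'xyz': array([0.38048997, 0.04099711, 0.86843856]), 'rotation': array([-2.9547913 , -0.01131946, -1.56707446])}
```

View pics/side0.png

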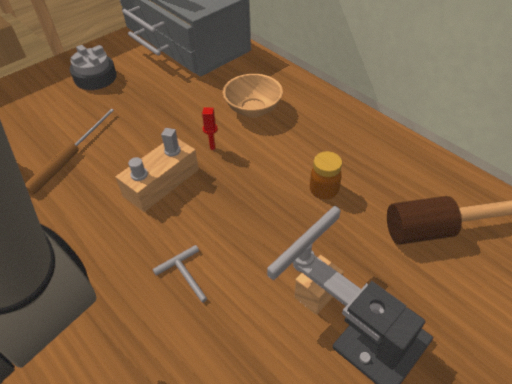

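View pics/top0.png

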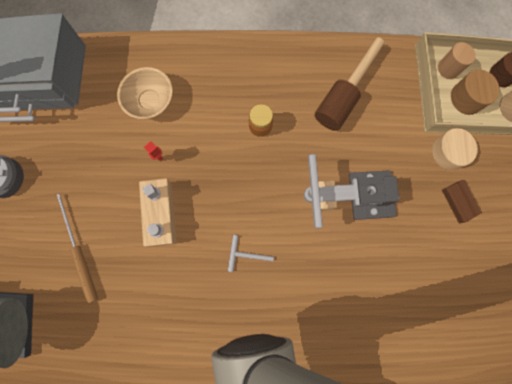

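```bash
cat > h.py <<'E'
import numpy as np,cv2
from scipy.spatial.transform import Rotation as R
from cell import get_calibration
C={n:get_calibration(n) for n in("side","top")}
def KD(n):
    c=C[n];return np.array([[c["fx"],0,c["cx"]],[0,c["fy"],c["cy"]],[0,0,1.]]),np.array(c["D"])
def Rt(n): return R.from_euler("xyz",C[n]["rotation"]).as_matrix(),np.array(C[n]["xyz"])
def rays(n,uv):
    K,D=KD(n); q=cv2.undistortPoints(np.array(uv,float).reshape(-1,1,2),K,D)[:,0]
    return np.c_[q,np.ones(len(q))]@Rt(n)[0].T   # z-depth-1 vectors in world
def cloud(n,d):
    h,w=d.shape; u,v=np.meshgrid(np.arange(w),np.arange(h))
    r=rays(n,np.c_[u.ravel(),v.ravel()]); P=Rt(n)[1]+r*d.ravel()[:,None]
    P[d.ravel()==0]=np.nan
    return P.reshape(h,w,3)
def proj(n,P):
    K,D=KD(n); Rm,t=Rt(n); return cv2.projectPoints(((np.atleast_2d(P)-t)@Rm).reshape(-1,1,3),np.zeros(3),np.zeros(3),K,D)[0][:,0]
def tri(uv1,uv2):
    A=[];b=[];M=np.zeros((3,3));m=np.zeros(3);L=[]
    for n,uv in(("side",uv1),("top",uv2)):
        r=rays(n,[uv])[0];r/=np.linalg.norm(r);Q=np.eye(3)-np.outer(r,r);M+=Q;m+=Q@Rt(n)[1];L.append((Q,Rt(n)[1]))
    x=np.linalg.solve(M,m);return x,[np.linalg.norm(Q@(x-o)) for Q,o in L]
def crop(p,x0,y0,x1,y1,s,f):
    cv2.imwrite(f,cv2.resize(p[y0:y1,x0:x1,::-1],None,fx=s,fy=s,interpolation=cv2.INTER_CUBIC))
E
python3 - <<'E'
from h import *
S=np.load("pics/side0.npz");T=np.load("pics/top0.npz")
crop(S["p"],110,90,240,210,6,"pics/a.png")
crop(T["p"],125,130,195,255,4,"pics/b.png")
crop(S["p"],260,200,440,384,4,"pics/c.png".replace("c.","c0."))
crop(T["p"],300,145,410,235,7,"pics/d.png")
for n,D in(("side",S),("top",T)):
    P=cloud(n,D["d"])
    for uv in {"side":[(171,133),(137,162),(210,112),(180,300),(280,120),(376,307),(305,240),(327,163),(180,260)],"top":[(151,189),(155,229),(152,150),(155,210),(372,190),(260,113),(390,180),(316,190),(236,255),(250,300)]}[n]: print(n,uv,P[uv[1],uv[0]].round(4))
E
```

```text
side (171, 133) [0.516  0.2437 0.1018]
side (137, 162) [0.4374 0.2382 0.0873]
side (210, 112) [0.6074 0.2474 0.096 ]
side (180, 300) [ 0.3524  0.0217 -0.0026]
side (280, 120) [ 0.7695  0.2216 -0.0014]
side (376, 307) [ 0.5271 -0.2099  0.0666]
side (305, 240) [ 0.5089 -0.0893  0.1196]
side (327, 163) [0.6831 0.0184 0.0729]
side (180, 260) [0.3934 0.0744 0.0088]
top (151, 189) [0.5168 0.2464 0.0981]
top (155, 229) [0.4362 0.2371 0.0863]
top (152, 150) [0.6004 0.2499 0.0948]
top (155, 210) [0.4793 0.2476 0.0521]
top (372, 190) [ 0.5251 -0.2216  0.0541]
top (260, 113) [0.6917 0.0233 0.0728]
top (390, 180) [ 0.5421 -0.2534  0.0813]
top (316, 190) [ 0.5129 -0.087   0.1198]
top (236, 255) [0.386  0.0743 0.0058]
top (250, 300) [ 0.2878  0.0429 -0.0016]
```

View pics/a.png

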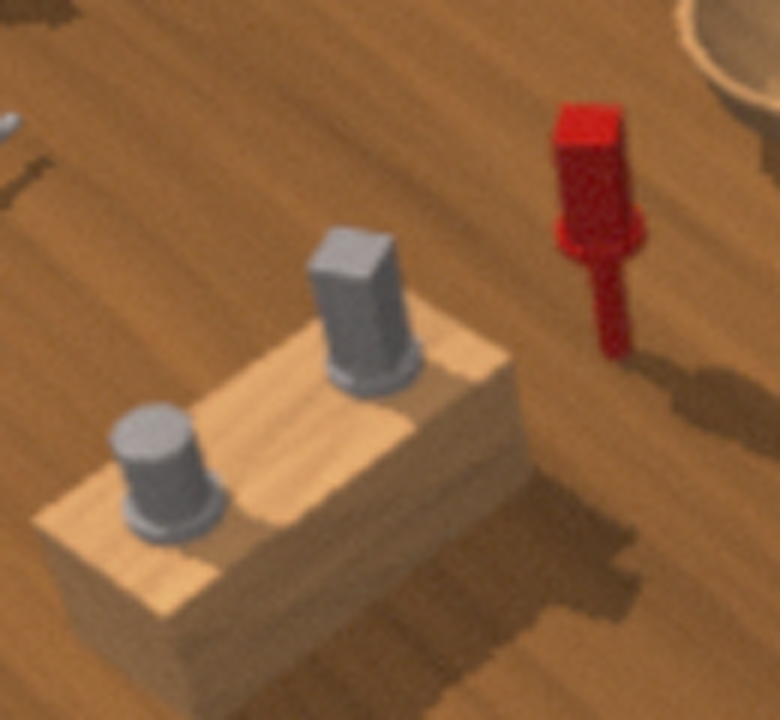

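View pics/b.png

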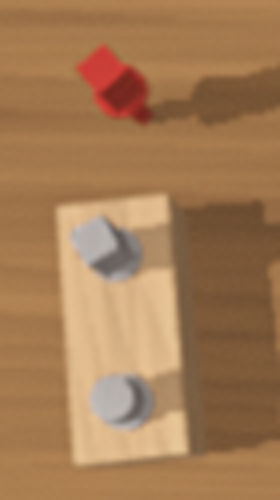

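View pics/c0.png

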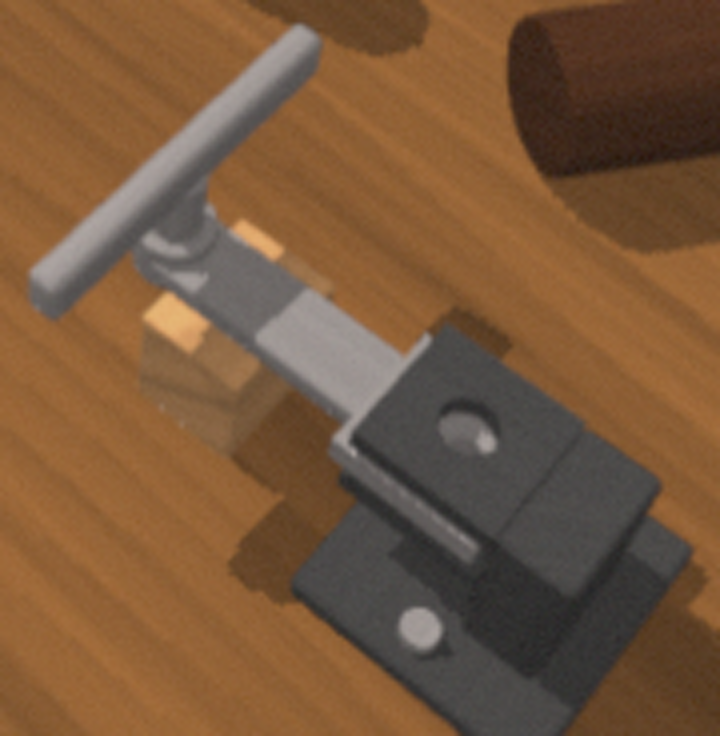

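View pics/d.png

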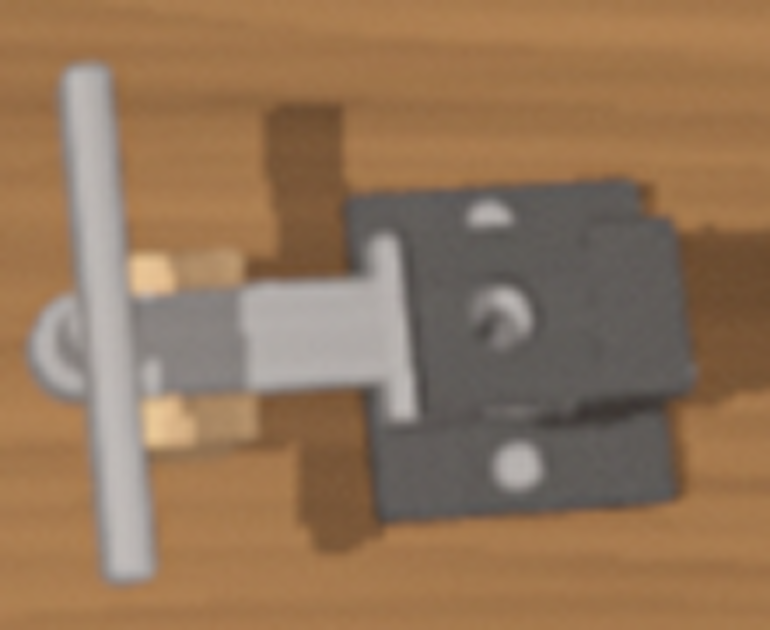

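```bash
python3 - <<'E'
from h import *
for n in("side","top"):
    D=np.load(f"pics/{n}0.npz");P=cloud(n,D["d"]);p=D["p"].astype(int)
    X=P[...,0];Y=P[...,1];Z=P[...,2]
    m=(abs(X-.516)<.03)&(abs(Y-.245)<.03)
    print(n,"rack top z",np.median(Z[(abs(X-.477)<.015)&(abs(Y-.243)<.02)&(Z>.04)]), "bench",np.median(Z[(abs(X-.35)<.03)&(abs(Y)<.03)]))
    t=m&(Z>.092)
    print("head top n",t.sum(),"z",np.percentile(Z[t],[5,50,95]),cv2.minAreaRect(P[t][:,:2].astype(np.float32)*1000),P[t].mean(0))
    # ear
    e=(abs(X-.53)<.08)&(abs(Y+.22)<.07)&(abs(Z-.082)<.006)&(p.max(2)<110)
    print("ear",e.sum(),np.median(Z[e]),cv2.minAreaRect(P[e][:,:2].astype(np.float32)*1000))
    b=(abs(X-.52)<.12)&(abs(Y+.09)<.05)&(abs(Z-.122)<.006)
    print("blade",cv2.minAreaRect(P[b][:,:2].astype(np.float32)*1000),np.median(Z[b]))
    for nm,c in(("spare",(.437,.238)),):
        s=(abs(X-c[0])<.02)&(abs(Y-c[1])<.02)&(Z>.08); print(nm,P[s].mean(0),s.sum())
    z=np.where(e,255,0).astype(np.uint8);cv2.imwrite(f"pics/e_{n}.png",z)
    print(np.std(Z[(abs(X-.35)<.03)&(abs(Y)<.03)]))
E
```

```text
side rack top z 0.05338848028043297 bench -0.0013441206844762021
head top n 127 z [0.09338984 0.09958823 0.10168425] ((515.4097900390625, 251.4496307373047), (20.55198097229004, 20.96756935119629), 33.47671890258789) [0.51429763 0.24970524 0.09878958]
ear 2494 0.08032090586068341 ((521.7158813476562, -228.1545867919922), (58.128822326660156, 86.13255310058594), 3.8934946060180664)
blade ((512.7362060546875, -86.74795532226562), (149.78549194335938, 13.865148544311523), 3.7591898441314697) 0.12056116507786097
spare [0.43450548 0.24138847 0.08551137] 132
0.002279555966659721
top rack top z 0.05232688956762693 bench -0.0019328408147046838
head top n 109 z [0.09315401 0.0986669  0.10135384] ((514.4518432617188, 252.2549285888672), (21.502521514892578, 20.243162155151367), 30.764307022094727) [0.51428877 0.25168661 0.09839824]
ear 920 0.07972374412383981 ((523.180419921875, -227.08584594726562), (54.81564712524414, 86.61701965332031), 3.7464635372161865)
blade ((513.6842041015625, -86.31767272949219), (147.9972381591797, 14.294913291931152), 3.8259241580963135) 0.11918628046356772
spare [0.43639527 0.24241059 0.08505329] 109
0.0022952585273685305
```

```bash
cat > ov.py <<'E'
from h import *
import sys
def ov(fork,yaw,pin,pyaw,tag):
    c=lambda a:np.array([[np.cos(a),-np.sin(a)],[np.sin(a),np.cos(a)]])
    def loop(o,a,pts,z): return np.c_[np.array(pts)@c(a).T+o,np.full(len(pts),z)]
    th=np.linspace(0,2*np.pi,40); ci=lambda r:np.c_[np.cos(th),np.sin(th)]*r
    L=[loop(fork,yaw,[(-.028,-.058),(.028,-.058),(.028,.028),(-.028,.028),(-.028,-.058)],.082),loop(fork,yaw,ci(.0105),.082),loop(fork,yaw,[(-.075,.122),(.075,.122),(.075,.132),(-.075,.132),(-.075,.122)],.122)]
    q=[(-.01,-.01),(.01,-.01),(.01,.01),(-.01,.01),(-.01,-.01)]
    M=[loop(pin,pyaw,q,.101),loop(pin,pyaw,q,.059),loop(pin,0,ci(.015),.059)]
    for n,B1,B2 in(("side",(265,205,440,365),(125,120,205,180)),("top",(300,145,410,235),(130,175,185,225))):
        p=np.load(f"pics/{n}0.npz")["p"]
        for B,LL,s,k in((B1,L,4 if n=="side" else 7,"f"),(B2,M,10,"p")):
            im=cv2.resize(p[B[1]:B[3],B[0]:B[2],::-1],None,fx=s,fy=s,interpolation=cv2.INTER_CUBIC)
            for l in LL:
                uv=(proj(n,l)-np.array(B[:2])+.5)*s-.5
                cv2.polylines(im,[np.round(uv).astype(int)],False,(0,255,0),1)
            cv2.imwrite(f"pics/ov{tag}_{n}_{k}.png",im)
E
python3 -c "
from ov import *
ov((.5214,-.2126),np.radians(3.75),(.515,.2515),np.radians(32),1)
a=[cv2.imread(f'pics/ov1_{n}_{k}.png') for n,k in (('side','f'),('top','f'),('side','p'),('top','p'))]
def st(x,y,o):
    h=max(x.shape[0],y.shape[0]);w=x.shape[1]+y.shape[1];c=np.zeros((h,w,3),np.uint8);c[:x.shape[0],:x.shape[1]]=x;c[:y.shape[0],x.shape[1]:]=y
    cv2.imwrite(o,c);print(c.shape)
"
```

```text
(no output)
```

View pics/ov1_side_f.png

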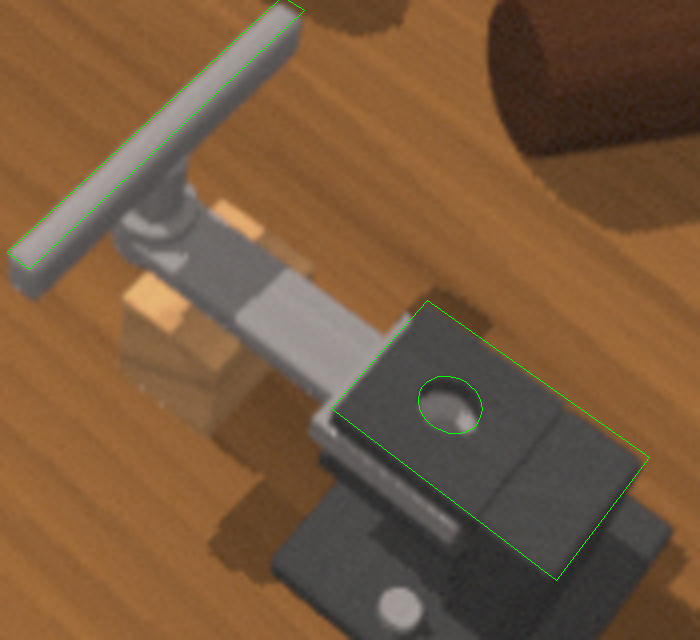

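View pics/ov1_top_f.png

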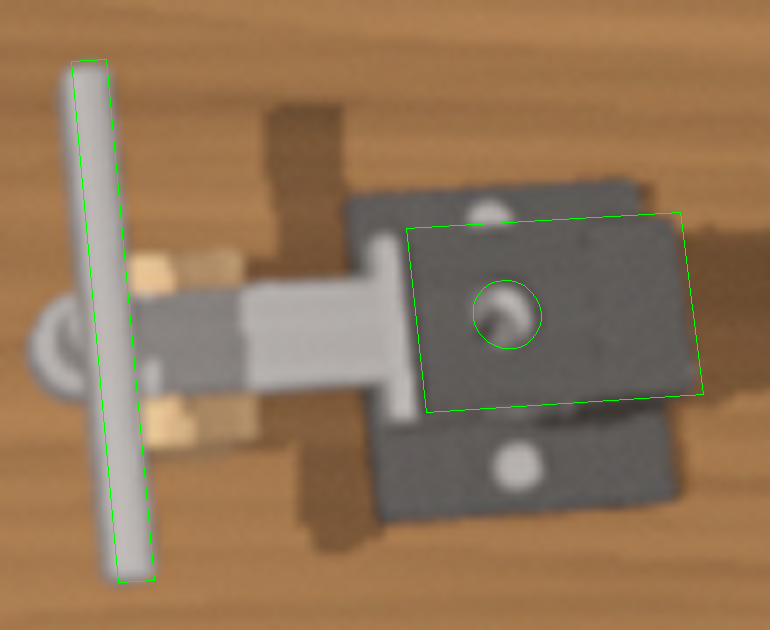

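View pics/ov1_side_p.png

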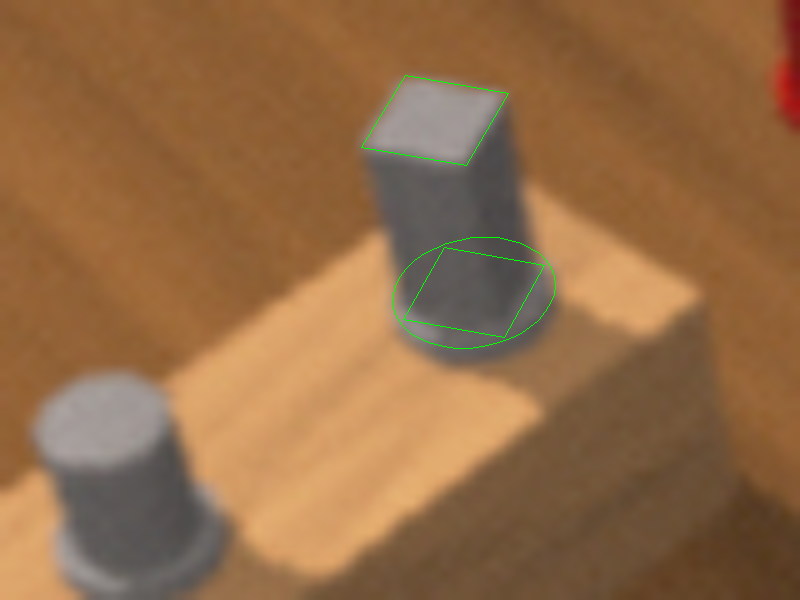

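View pics/ov1_top_p.png

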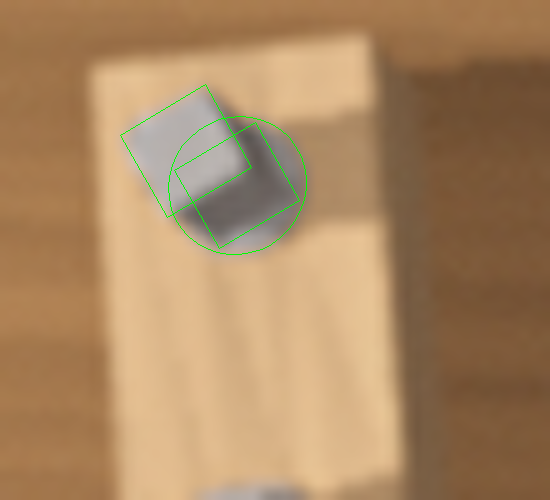

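```bash
cat > go.py <<'E'
import numpy as np,sys
from scipy.spatial.transform import Rotation as R
from cell import status
def go(x,y,z,yaw):
    s=status.observe(); A=R.from_euler("xyz",s["tool_rot"])
    B=R.from_euler("xyz",[-np.pi/2,0,np.radians(yaw)])
    print("d",(A.inv().apply(np.array([x,y,z])-s["tool_pos"])).round(4),"r",(A.inv()*B).as_rotvec().round(4))
def st():
    s=status.observe(); print("t",round(s["time"],2),"pos",s["tool_pos"].round(4),"rot",np.degrees(s["tool_rot"]).round(2),"F",s["contact_force"].round(2),"T",s["torque"].round(2),"op",round(s["opening"],4),"q",s["qpos"].round(2))
if __name__=="__main__":
    st()
    a=list(map(float,sys.argv[1:])); 
    while a: go(*a[:4]); a=a[4:]
E
python3 go.py .45 -.1 .24 -72 .515 .2515 .20 -59
```

```text
t 0.1 pos [ 0.1615 -0.4992  0.2431] rot [-8.999e+01  8.000e-02 -7.208e+01] F [-0.75 -0.6   0.1 ] T [-0.02  0.04 -0.  ] op 0.0921 q [-1.4   0.34  1.52  0.    1.28 -0.15]
d [-0.2911  0.0036  0.3973] r [-0.0002 -0.0014 -0.0013]
d [-0.6054  0.0441  0.5673] r [-0.0004 -0.2283 -0.0013]
```

Candidates for the pin: grey square head, side (169,132) / top (149,189); round head, side (137,162) / top (155,229); red look-alike, side (210,112) / top (152,150). The close crop (a.png) shows that the grey one in the rack's far hole has the square head, so I choose that.

```bash
python3 -m creep '[{"dx":-0.291,"dy":0,"dz":0.397,"gripper":0.65},{"dx":-0.291,"dy":0,"dz":0.397},{"dx":-0.291,"dy":0,"dz":0.397},{"dx":-0.291,"dy":0,"dz":0.397},{"dx":-0.291,"dy":0,"dz":0.397},{"dx":-0.291,"dy":0,"dz":0.397},{"dx":-0.291,"dy":0,"dz":0.397},{"dx":-0.291,"dy":0,"dz":0.397},{"dx":-0.605,"dy":0.044,"dz":0.567,"ry":-0.228},{"dx":-0.605,"dy":0.044,"dz":0.567,"ry":-0.228},{"dx":-0.605,"dy":0.044,"dz":0.567,"ry":-0.228},{"dx":-0.605,"dy":0.044,"dz":0.567,"ry":-0.228},{"dx":-0.605,"dy":0.044,"dz":0.567,"ry":-0.228},{"dx":-0.605,"dy":0.044,"dz":0.567,"ry":-0.228},{"dx":-0.605,"dy":0.044,"dz":0.567,"ry":-0.228},{"dx":-0.605,"dy":0.044,"dz":0.567,"ry":-0.228},{"dx":-0.605,"dy":0.044,"dz":0.567,"ry":-0.228}]' 40; python3 go.py .515 .2515 .14 -59 .515 .2515 .08 -59
python3 - <<'E'
from cell import *
from h import *
for n in("side","top"):
    p,d=read_camera(n);cv2.imwrite(f"pics/{n}1.png",p[:,:,::-1]);np.savez(f"pics/{n}1.npz",p=p,d=d)
E
```

```text
t 0.1 pos [ 0.1615 -0.4992  0.2431] rot [-8.999e+01  8.000e-02 -7.208e+01] F [-0.75 -0.6   0.1 ] T [-0.02  0.04 -0.  ] op 0.0921 q [-1.4   0.34  1.52  0.    1.28 -0.15]
d [-0.6054  0.1041  0.5673] r [-0.0004 -0.2283 -0.0013]
d [-0.6053  0.1641  0.5673] r [-0.0004 -0.2283 -0.0013]invalid input at $[0]: expected keys dx, dy, dz, rx, ry, rz, gripper
```

View pics/side1.png

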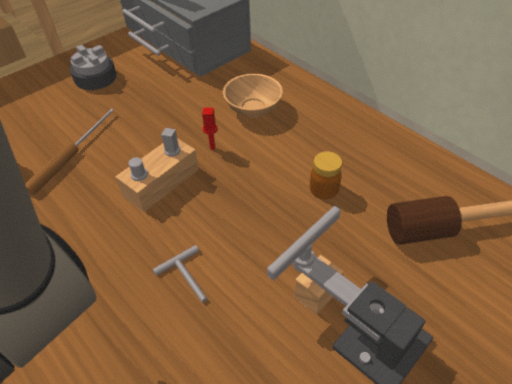

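The arm didn't move: each row has to carry all seven keys.

```bash
python3 -m creep '[{"dx":-0.291,"dy":0,"dz":0.397,"rx":0,"ry":0,"rz":0,"gripper":0.65},{"dx":-0.291,"dy":0,"dz":0.397,"rx":0,"ry":0,"rz":0,"gripper":0.65},{"dx":-0.291,"dy":0,"dz":0.397,"rx":0,"ry":0,"rz":0,"gripper":0.65},{"dx":-0.291,"dy":0,"dz":0.397,"rx":0,"ry":0,"rz":0,"gripper":0.65},{"dx":-0.291,"dy":0,"dz":0.397,"rx":0,"ry":0,"rz":0,"gripper":0.65},{"dx":-0.291,"dy":0,"dz":0.397,"rx":0,"ry":0,"rz":0,"gripper":0.65},{"dx":-0.291,"dy":0,"dz":0.397,"rx":0,"ry":0,"rz":0,"gripper":0.65},{"dx":-0.291,"dy":0,"dz":0.397,"rx":0,"ry":0,"rz":0,"gripper":0.65},{"dx":-0.605,"dy":0.044,"dz":0.567,"rx":0,"ry":-0.228,"rz":0,"gripper":0.65},{"dx":-0.605,"dy":0.044,"dz":0.567,"rx":0,"ry":-0.228,"rz":0,"gripper":0.65},{"dx":-0.605,"dy":0.044,"dz":0.567,"rx":0,"ry":-0.228,"rz":0,"gripper":0.65},{"dx":-0.605,"dy":0.044,"dz":0.567,"rx":0,"ry":-0.228,"rz":0,"gripper":0.65},{"dx":-0.605,"dy":0.044,"dz":0.567,"rx":0,"ry":-0.228,"rz":0,"gripper":0.65},{"dx":-0.605,"dy":0.044,"dz":0.567,"rx":0,"ry":-0.228,"rz":0,"gripper":0.65},{"dx":-0.605,"dy":0.044,"dz":0.567,"rx":0,"ry":-0.228,"rz":0,"gripper":0.65},{"dx":-0.605,"dy":0.044,"dz":0.567,"rx":0,"ry":-0.228,"rz":0,"gripper":0.65}]' 40; python3 go.py .515 .2515 .14 -59 .515 .2515 .08 -59
python3 - <<'E'
from cell import *
from h import *
for n in("side","top"):
    p,d=read_camera(n);cv2.imwrite(f"pics/{n}2.png",p[:,:,::-1]);np.savez(f"pics/{n}2.npz",p=p,d=d)
E
```

```text
time: 2.2
tool_pos: [0.5146, 0.2501, 0.1994]
tool_rot: [-1.572, -0.0, -1.03]
contact_force: [-0.2, -1.1, -0.2]
opening: 0.0596
t 2.2 pos [0.5146 0.2501 0.1994] rot [-9.007e+01 -2.000e-02 -5.899e+01] F [-0.23 -1.1  -0.23] T [-0.03  0.04  0.01] op 0.0596 q [ 0.32  0.47  1.46 -0.    1.22  1.35]
d [-0.001   0.0594  0.0012] r [0.0012 0.0002 0.0003]
d [-0.001   0.1194  0.0012] r [0.0012 0.0002 0.0003]
```

View pics/side2.png

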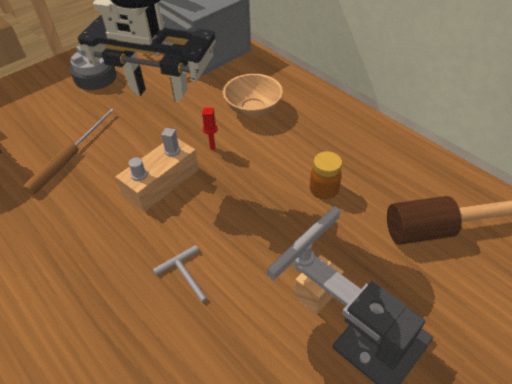

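```bash
python3 -m creep '[{"dx":-0.001,"dy":0.05,"dz":0.001,"rx":0,"ry":0,"rz":0,"gripper":0.55},{"dx":-0.001,"dy":0.075,"dz":0.001,"rx":0,"ry":0,"rz":0,"gripper":0.55},{"dx":-0.001,"dy":0.075,"dz":0.001,"rx":0,"ry":0,"rz":0,"gripper":0.55},{"dx":-0.001,"dy":0.075,"dz":0.001,"rx":0,"ry":0,"rz":0,"gripper":0.55}]' 40; python3 go.py .515 .2515 .081 -59
python3 - <<'E'
from cell import *
from h import *
for n in("side","top"):
    p,d=read_camera(n);np.savez(f"pics/{n}3.npz",p=p,d=d)
    if n=="side": crop(p,100,50,240,190,5,"pics/g3s.png")
    else: crop(p,90,130,220,250,5,"pics/g3t.png")
E
```

```text
time: 2.8
tool_pos: [0.5162, 0.2515, 0.1262]
tool_rot: [-1.569, -0.001, -1.031]
contact_force: [-1.0, -0.4, 0.8]
opening: 0.0504
t 2.8 pos [0.5162 0.2515 0.1262] rot [-8.987e+01 -4.000e-02 -5.908e+01] F [-1.04 -0.41  0.8 ] T [-0.04 -0.03  0.02] op 0.0504 q [ 0.32  0.54  1.55 -0.    1.05  1.35]
d [-0.0006  0.0452 -0.0011] r [-0.0022 -0.0013  0.0006]
```

View pics/g3s.png

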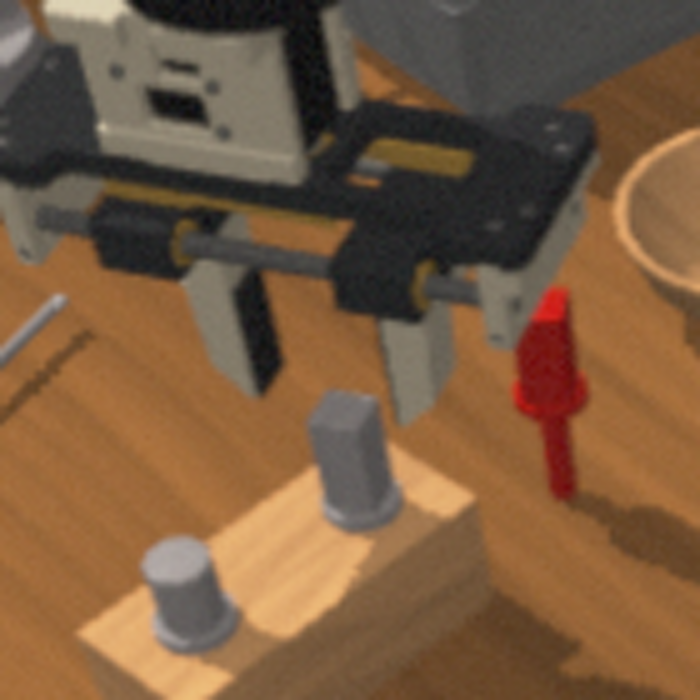

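View pics/g3t.png

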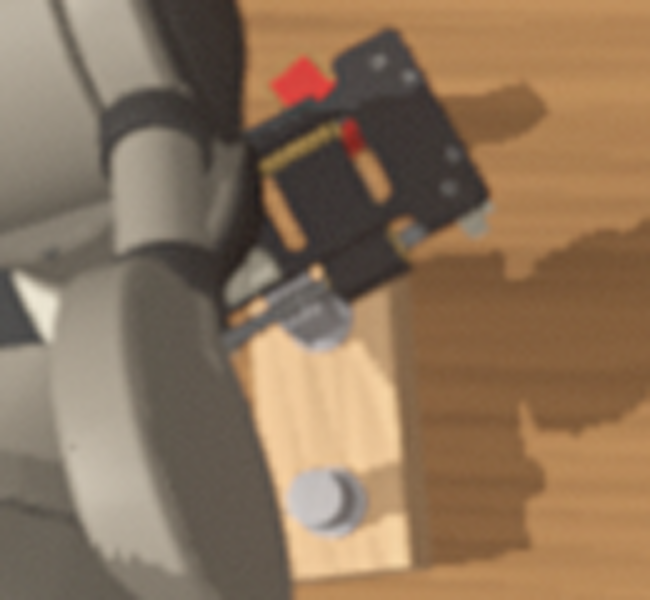

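```bash
python3 -c "
from h import *
x=proj('side',[[.5162,.2515,.1092],[.5162,.2515,.101]]);print((x-[100,50]+.5)*5)
c,s=np.cos(-1.031),np.sin(-1.031)
for k in(-.025,.025):print((proj('side',[[.5162+c*k,.2515+s*k,.1092]])-[100,50]+.5)*5)"
python3 -m creep '[{"dx":0,"dy":0.02,"dz":-0.001,"rx":-0.002,"ry":0,"rz":0,"gripper":0.55},{"dx":0,"dy":0.044,"dz":-0.001,"rx":-0.002,"ry":0,"rz":0,"gripper":0.55},{"dx":0,"dy":0.044,"dz":-0.001,"rx":-0.002,"ry":0,"rz":0,"gripper":0.55},{"dx":0,"dy":0.044,"dz":-0.001,"rx":-0.002,"ry":0,"rz":0,"gripper":0.55}]' 40; python3 go.py .515 .2515 .081 -59
```

```text
[[341.6351806  390.90305625]
 [345.55523106 408.50063468]]
[[276.94087979 378.80125038]]
[[407.00964948 403.11989836]]
time: 3.4
tool_pos: [0.5152, 0.2517, 0.0821]
tool_rot: [-1.571, -0.001, -1.03]
contact_force: [0.3, 0.3, 1.6]
opening: 0.0499
t 3.4 pos [0.5152 0.2517 0.0821] rot [-8.999e+01 -3.000e-02 -5.901e+01] F [0.31 0.26 1.56] T [-0.06  0.02 -0.  ] op 0.0499 q [ 0.32  0.6   1.59 -0.    0.95  1.35]
d [ 0.0001  0.0011 -0.0002] r [-0.0001 -0.0002  0.0006]
```

```bash
python3 -m creep '[{"dx":0,"dy":0,"dz":0,"rx":0,"ry":0,"rz":0,"gripper":0},{"dx":0,"dy":0,"dz":0,"rx":0,"ry":0,"rz":0,"gripper":0},{"dx":0,"dy":0,"dz":0,"rx":0,"ry":0,"rz":0,"gripper":0},{"dx":0,"dy":0,"dz":0,"rx":0,"ry":0,"rz":0,"gripper":0},{"dx":0,"dy":0,"dz":0,"rx":0,"ry":0,"rz":0,"gripper":0},{"dx":0,"dy":0,"dz":0,"rx":0,"ry":0,"rz":0,"gripper":0}]' 45; python3 go.py .515 .2515 .081 -59
```

```text
time: 4.15
tool_pos: [0.5145, 0.2515, 0.0809]
tool_rot: [-1.573, -0.0, -1.03]
contact_force: [-1.2, 1.0, 3.2]
opening: 0.0198
t 4.15 pos [0.5145 0.2515 0.0809] rot [-9.010e+01 -1.000e-02 -5.901e+01] F [-1.2   0.95  3.2 ] T [-0.08  0.11  0.01] op 0.0198 q [ 0.32  0.6   1.59 -0.    0.95  1.35]
d [ 0.0002 -0.0001  0.0005] r [ 0.0018 -0.0002  0.0002]
```

```bash
python3 -m creep '[{"dx":0,"dy":-0.01,"dz":0,"rx":0,"ry":0,"rz":0,"gripper":0},{"dx":0,"dy":-0.03,"dz":0,"rx":0,"ry":0,"rz":0,"gripper":0},{"dx":0,"dy":-0.06,"dz":0,"rx":0,"ry":0,"rz":0,"gripper":0},{"dx":0,"dy":-0.1,"dz":0,"rx":0,"ry":0,"rz":0,"gripper":0},{"dx":0,"dy":-0.14,"dz":0,"rx":0,"ry":0,"rz":0,"gripper":0},{"dx":0,"dy":-0.16,"dz":0,"rx":0,"ry":0,"rz":0,"gripper":0},{"dx":0,"dy":-0.16,"dz":0,"rx":0,"ry":0,"rz":0,"gripper":0}]' 45; python3 go.py .521 -.212 .24 -59
python3 - <<'E'
from cell import *
from h import *
p,d=read_camera("side");cv2.imwrite("pics/side4.png",p[:,:,::-1])
E
```

```text
time: 5.03
tool_pos: [0.5152, 0.2518, 0.2425]
tool_rot: [-1.569, -0.001, -1.03]
contact_force: [-0.1, -0.4, 0.0]
opening: 0.02
t 5.03 pos [0.5152 0.2518 0.2425] rot [-8.991e+01 -5.000e-02 -5.901e+01] F [-0.08 -0.36  0.02] T [-0.02 -0.04 -0.02] op 0.02 q [ 0.32  0.43  1.39 -0.    1.32  1.35]
d [ 0.4006  0.0025 -0.2339] r [-0.0016 -0.0002  0.0009]
```

View pics/side4.png

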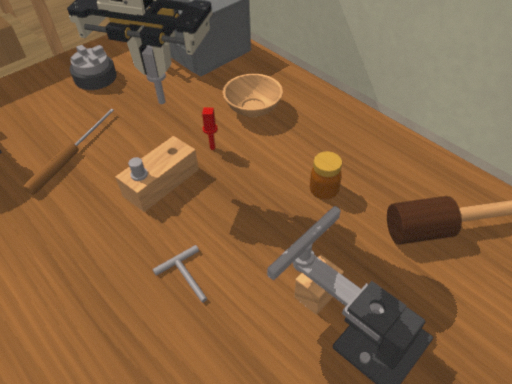

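```bash
python3 -m creep '[{"dx":0.04,"dy":0,"dz":-0.023,"rx":0,"ry":0,"rz":0,"gripper":0},{"dx":0.09,"dy":0,"dz":-0.053,"rx":0,"ry":0,"rz":0,"gripper":0},{"dx":0.14,"dy":0,"dz":-0.082,"rx":0,"ry":0,"rz":0,"gripper":0},{"dx":0.19,"dy":0,"dz":-0.111,"rx":0,"ry":0,"rz":0,"gripper":0},{"dx":0.24,"dy":0,"dz":-0.14,"rx":0,"ry":0,"rz":0,"gripper":0},{"dx":0.29,"dy":0,"dz":-0.169,"rx":0,"ry":0,"rz":0,"gripper":0},{"dx":0.34,"dy":0,"dz":-0.199,"rx":0,"ry":0,"rz":0,"gripper":0},{"dx":0.38,"dy":0,"dz":-0.222,"rx":0,"ry":0,"rz":0,"gripper":0},{"dx":0.4,"dy":0,"dz":-0.234,"rx":0,"ry":0,"rz":0,"gripper":0},{"dx":0.4,"dy":0,"dz":-0.234,"rx":0,"ry":0,"rz":0,"gripper":0},{"dx":0.4,"dy":0.03,"dz":-0.234,"rx":0,"ry":0,"rz":0,"gripper":0},{"dx":0.4,"dy":0.06,"dz":-0.234,"rx":0,"ry":0,"rz":0,"gripper":0},{"dx":0.4,"dy":0.06,"dz":-0.234,"rx":0,"ry":0,"rz":0,"gripper":0},{"dx":0.4,"dy":0.06,"dz":-0.234,"rx":0,"ry":0,"rz":0,"gripper":0}]' 45; python3 go.py .521 -.212 .169 -59
python3 - <<'E'
from cell import *
from h import *
for n in("side","top"):
    p,d=read_camera(n);cv2.imwrite(f"pics/{n}5.png",p[:,:,::-1]);np.savez(f"pics/{n}5.npz",p=p,d=d)
crop(p,290,135,420,245,6,"pics/t5.png")
p=np.load("pics/side5.npz")["p"];crop(p,300,170,450,310,5,"pics/s5.png")
E
```

```text
time: 6.82
tool_pos: [0.5205, -0.211, 0.1822]
tool_rot: [-1.572, -0.001, -1.029]
contact_force: [0.3, 0.4, -0.8]
opening: 0.02
t 6.83 pos [ 0.5205 -0.211   0.1822] rot [-9.007e+01 -5.000e-02 -5.894e+01] F [ 0.25  0.43 -0.85] T [ 0.01 -0.08  0.05] op 0.02 q [-0.52  0.46  1.51 -0.    1.16  0.51]
d [ 0.0011  0.0132 -0.0001] r [0.0013 0.001  0.0009]
```

View pics/s5.png

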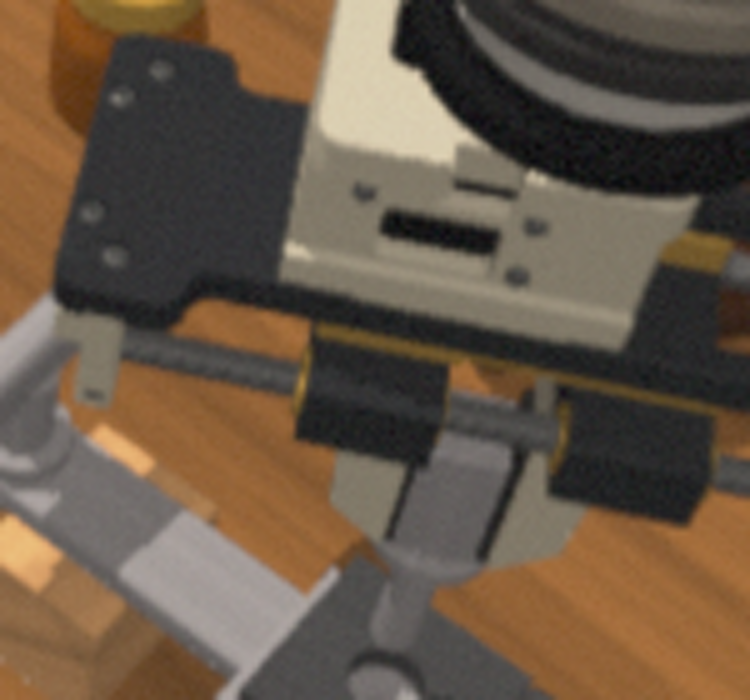

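View pics/t5.png

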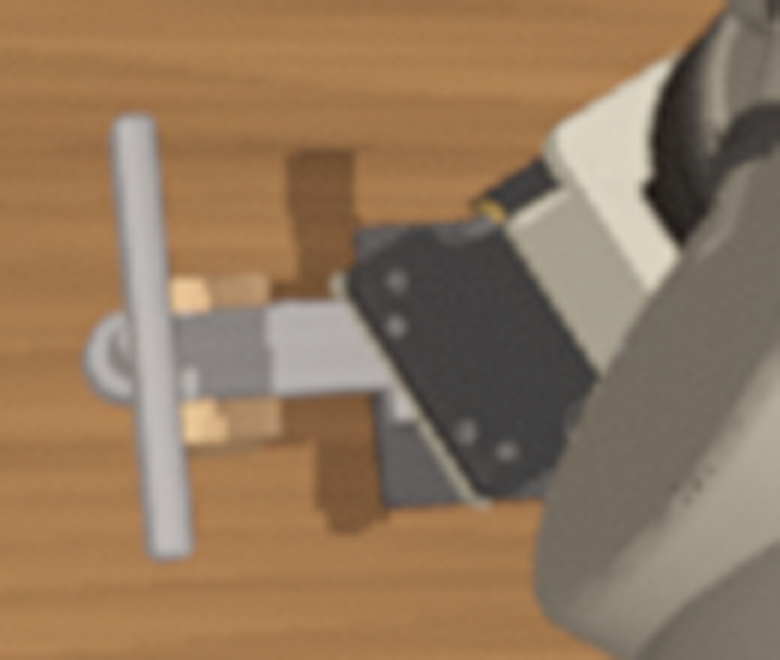

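View pics/side5.png

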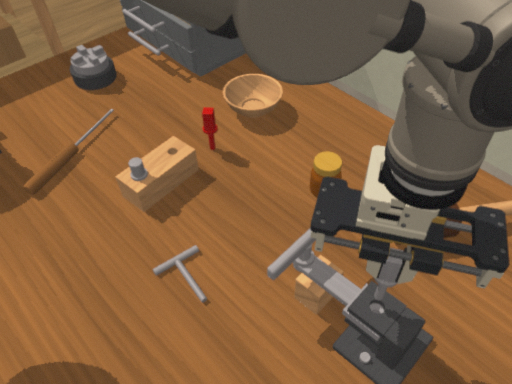

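```bash
cat > fit.py <<'E'
from h import *
yaw=np.radians(3.77)
c=np.array([[np.cos(yaw),-np.sin(yaw)],[np.sin(yaw),np.cos(yaw)]])
def seg(pts,n=60):
    o=[]
    for a,b in zip(pts[:-1],pts[1:]): o.append(np.array(a)+(np.array(b)-np.array(a))*np.linspace(.05,.95,n)[:,None])
    return np.vstack(o)
rect=seg([(-.028,-.058),(.028,-.058),(.028,.028),(-.028,.028),(-.028,-.058)])
blade=seg([(-.075,.122),(.075,.122)])
th=np.linspace(0,2*np.pi,80);circ=np.c_[np.cos(th),np.sin(th)]*.0105
def W(o,pts,z): return np.c_[pts@c.T+o,np.full(len(pts),z)]
if __name__=="__main__":
  for n in("side","top"):
    g=cv2.cvtColor(np.load(f"pics/{n}0.npz")["p"],cv2.COLOR_RGB2GRAY).astype(np.float32)
    g=cv2.GaussianBlur(g,(0,0),.8);gm=np.hypot(cv2.Sobel(g,5,1,0),cv2.Sobel(g,5,0,1))
    for nm,sets in(("rect",[(rect,.082)]),("hole",[(circ,.082)])):
        best=[]
        for dx in np.arange(-5,5.1,.25):
            for dy in np.arange(-5,5.1,.25):
                o=np.array([.5214+dx/1000,-.2126+dy/1000]);s=0
                for p,z in sets:
                    uv=proj(n,W(o,p,z)).astype(np.float32);s+=cv2.remap(gm,uv[:,0][None],uv[:,1][None],1).mean()
                best.append((s,dx,dy))
        best.sort(reverse=True);print(n,nm,[tuple(np.round(b,2)) for b in best[:4]])
E
python3 fit.py
```

```text
side rect [(np.float64(86.7), np.float64(-5.0), np.float64(-1.0)), (np.float64(86.49), np.float64(-4.75), np.float64(-1.0)), (np.float64(86.46), np.float64(-5.0), np.float64(-0.75)), (np.float64(86.28), np.float64(-4.75), np.float64(-0.75))]
side hole [(np.float64(76.21), np.float64(-0.5), np.float64(0.0)), (np.float64(76.02), np.float64(-0.75), np.float64(0.0)), (np.float64(75.96), np.float64(-0.75), np.float64(0.25)), (np.float64(75.94), np.float64(-0.5), np.float64(0.25))]
top rect [(np.float64(90.18), np.float64(0.25), np.float64(3.0)), (np.float64(90.13), np.float64(0.5), np.float64(3.0)), (np.float64(90.1), np.float64(0.0), np.float64(3.0)), (np.float64(90.03), np.float64(-0.25), np.float64(3.0))]
top hole [(np.float64(106.0), np.float64(-1.0), np.float64(2.5)), (np.float64(105.97), np.float64(-1.0), np.float64(2.75)), (np.float64(105.73), np.float64(-1.0), np.float64(2.25)), (np.float64(105.69), np.float64(-1.0), np.float64(3.0))]
```

```bash
python3 - <<'E'
from fit import *
def pic(n,o,offs,f,cx,cy,r=14,s=26):
    p=np.load(f"pics/{n}0.npz")["p"];B=(cx-r,cy-r,cx+r,cy+r)
    im=cv2.resize(p[B[1]:B[3],B[0]:B[2],::-1],None,fx=s,fy=s,interpolation=cv2.INTER_CUBIC)
    im=np.clip(im.astype(float)*1.3,0,255).astype(np.uint8)
    im2=im.copy()
    for pts,z,col in((circ,.082,(0,255,0)),(circ,.072,(0,120,0)),(circ*7/10.5,.068,(0,0,255))):
        uv=(proj(n,W(np.array(o),pts,z))-np.array(B[:2])+.5)*s-.5
        cv2.polylines(im2,[np.round(uv).astype(int)],False,col,1)
    a=np.hstack([im,im2]);a=cv2.resize(a,None,fx=.5,fy=.5) if a.shape[1]>1500 else a
    cv2.imwrite(f,cv2.resize(a,(800,400)))
pic("side",(.5208,-.2125),0,"pics/hs.png",377,306)
pic("top",(.5208,-.2108),0,"pics/ht.png",371,190)
E
```

```text
(no output)
```

View pics/hs.png

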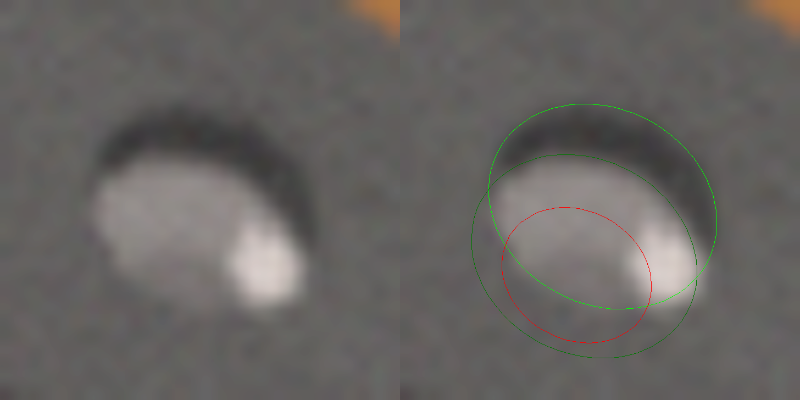

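View pics/ht.png

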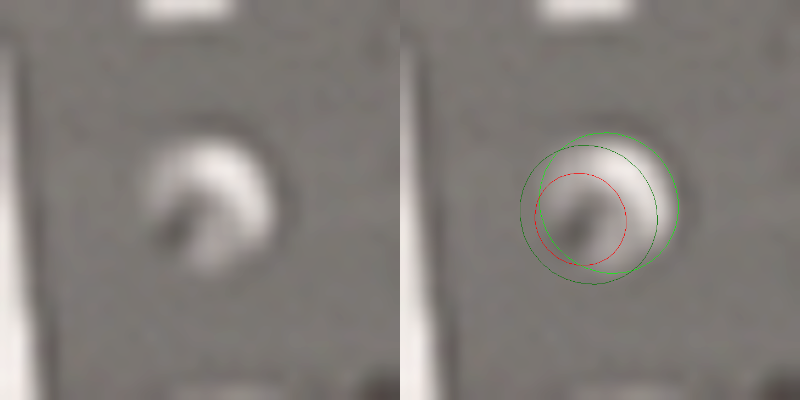

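```bash
cat > po.py <<'E'
from h import *
import sys
def pinov(npz,f,tcp,B,s,dxy=(0,0),hole=(.5208,-.2125),tilt=None,dh=.001):
    p=np.load(npz)["p"];im=cv2.resize(p[B[1]:B[3],B[0]:B[2],::-1],None,fx=s,fy=s,interpolation=cv2.INTER_CUBIC)
    th=np.linspace(0,2*np.pi,60);ci=np.c_[np.cos(th),np.sin(th)]
    o=np.array(tcp[:2])+dxy;hc=tcp[2]-dh
    def dr(x,y,z,r,col):
        uv=(proj("side",np.c_[ci*r+[x,y],np.full(60,z)])-np.array(B[:2])+.5)*s-.5
        cv2.polylines(im,[np.round(uv).astype(int)],False,col,1)
    dr(*o,hc-.021,.015,(0,0,255));dr(*o,hc-.026,.015,(0,0,255));dr(*o,hc-.026,.006,(0,0,255));dr(*o,hc-.051,.006,(0,0,255));dr(*o,hc-.076,.006,(0,0,255))
    dr(*hole,.082,.0105,(0,255,0))
    cv2.imwrite(f,im)
E
python3 -c "
from po import *
pinov('pics/side5.npz','pics/po5.png',(.5205,-.2110,.1822),(350,260,420,330),10)
x=np.load('pics/side5.npz')
crop(x['p'],350,260,420,330,10,'pics/po5r.png')"
```

```text
(no output)
```

View pics/po5.png

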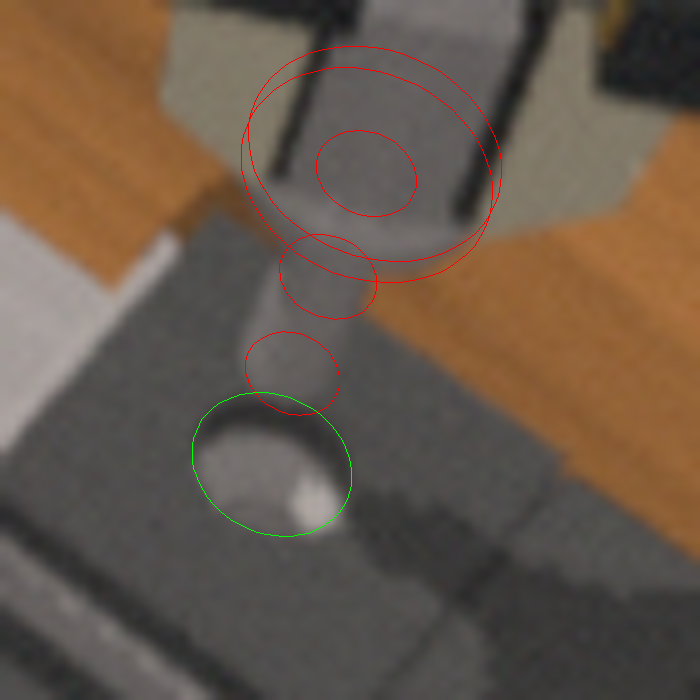

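```bash
python3 go.py .5200 -.2117 .155 -59; python3 -m creep '[{"dx":0,"dy":0.01,"dz":0,"rx":0.001,"ry":0,"rz":0,"gripper":0},{"dx":0,"dy":0.02,"dz":-0.001,"rx":0.001,"ry":0,"rz":0,"gripper":0},{"dx":0,"dy":0.027,"dz":-0.001,"rx":0.001,"ry":0,"rz":0,"gripper":0},{"dx":0,"dy":0.027,"dz":-0.001,"rx":0.001,"ry":0,"rz":0,"gripper":0},{"dx":0,"dy":0.027,"dz":-0.001,"rx":0.001,"ry":0,"rz":0,"gripper":0}]' 45; python3 go.py .5183 -.2100 .15 -59
python3 - <<'E'
from cell import *
from h import *
from po import pinov
p,d=read_camera("side");np.savez("pics/side6.npz",p=p,d=d)
s=status.observe();print(s["tool_pos"],s["contact_force"])
pinov('pics/side6.npz','pics/po6.png',s["tool_pos"],(350,260,420,330),10)
E
```

```text
t 6.92 pos [ 0.5207 -0.2116  0.1827] rot [-90.04  -0.13 -58.97] F [ 0.65 -1.   -0.95] T [ 0.03  0.02 -0.03] op 0.0199 q [-0.52  0.46  1.51 -0.    1.16  0.51]
d [-0.0003  0.0277 -0.0006] r [0.0007 0.0005 0.0022]
time: 7.55
tool_pos: [0.5191, -0.2125, 0.1543]
tool_rot: [-1.572, -0.0, -1.03]
contact_force: [0.9, 0.6, -0.8]
opening: 0.0201
t 7.55 pos [ 0.5191 -0.2125  0.1543] rot [-9.005e+01 -2.000e-02 -5.902e+01] F [ 0.85  0.65 -0.78] T [ 0.04 -0.05 -0.  ] op 0.0201 q [-0.52  0.49  1.55 -0.    1.1   0.51]
d [-0.0026  0.0043  0.0006] r [ 0.0009 -0.0003  0.0003]
[ 0.51914302 -0.21253716  0.15441606] [-0.58564179 -0.21719229 -1.22272078]
```

View pics/po6.png

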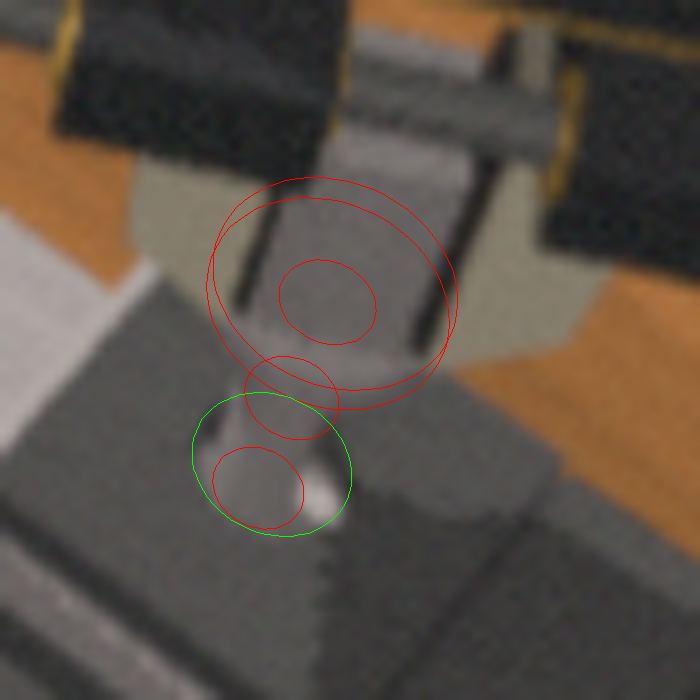

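```bash
python3 -m creep '[{"dx":-0.0029,"dy":0,"dz":0.0007,"rx":0,"ry":0,"rz":0,"gripper":0},{"dx":-0.0029,"dy":0.004,"dz":0.0007,"rx":0,"ry":0,"rz":0,"gripper":0},{"dx":-0.0029,"dy":0.008,"dz":0.0007,"rx":0,"ry":0,"rz":0,"gripper":0},{"dx":-0.0029,"dy":0.0085,"dz":0.0007,"rx":0,"ry":0,"rz":0,"gripper":0}]' ; python3 go.py; python3 -m creep '[{"dx":0,"dy":0.0005,"dz":0,"rx":0,"ry":0,"rz":0,"gripper":0},{"dx":0,"dy":0.0005,"dz":0,"rx":0,"ry":0,"rz":0,"gripper":0}]'; python3 -m creep '[{"dx":0,"dy":0.0005,"dz":0,"rx":0,"ry":0,"rz":0,"gripper":0},{"dx":0,"dy":0.0005,"dz":0,"rx":0,"ry":0,"rz":0,"gripper":0}]'
```

```text
time: 8.1
tool_pos: [0.5183, -0.2098, 0.1455]
tool_rot: [-1.572, -0.001, -1.03]
contact_force: [0.5, -1.7, -1.1]
opening: 0.0198
t 8.1 pos [ 0.5183 -0.2098  0.1455] rot [-9.005e+01 -4.000e-02 -5.902e+01] F [ 0.51 -1.74 -1.07] T [-0.32 -0.28 -0.  ] op 0.0198 q [-0.52  0.5   1.57 -0.    1.08  0.51]
time: 8.35
tool_pos: [0.5182, -0.2098, 0.1453]
tool_rot: [-1.572, -0.001, -1.03]
contact_force: [0.9, -2.0, -1.1]
opening: 0.0195
time: 8.6
tool_pos: [0.5183, -0.2097, 0.1448]
tool_rot: [-1.572, -0.001, -1.03]
contact_force: [1.1, -2.2, 0.5]
opening: 0.02
```

```bash
python3 -m creep '[{"dx":0,"dy":0.0005,"dz":0,"rx":0,"ry":0,"rz":0,"gripper":0},{"dx":0,"dy":0.0005,"dz":0,"rx":0,"ry":0,"rz":0,"gripper":0}]'; python3 -m creep '[{"dx":0,"dy":0.0005,"dz":0,"rx":0,"ry":0,"rz":0,"gripper":0},{"dx":0,"dy":0.0005,"dz":0,"rx":0,"ry":0,"rz":0,"gripper":0}]'; python3 go.py
```

```text
time: 8.85
tool_pos: [0.5183, -0.2097, 0.1447]
tool_rot: [-1.571, -0.001, -1.03]
contact_force: [1.2, -1.2, 4.5]
opening: 0.0201
time: 9.1
tool_pos: [0.5184, -0.2097, 0.1446]
tool_rot: [-1.571, -0.001, -1.03]
contact_force: [0.6, -0.9, 7.4]
opening: 0.0198
t 9.1 pos [ 0.5184 -0.2097  0.1446] rot [-9.002e+01 -7.000e-02 -5.901e+01] F [ 0.63 -0.88  7.45] T [-0.28  0.01 -0.01] op 0.0198 q [-0.52  0.5   1.57 -0.    1.07  0.51]
```

```bash
python3 - <<'E'
from h import *
g=cv2.cvtColor(np.load("pics/top0.npz")["p"],cv2.COLOR_RGB2GRAY);print(g[183:197,363:380])
g=cv2.cvtColor(np.load("pics/side0.npz")["p"],cv2.COLOR_RGB2GRAY);print(g[296:316,367:387])
# jar, spare pin: shadow direction check
E
```

```text
[[ 91  92  91  92  92  91  91  89  90  88  91  90  92  90  90  92  89]
 [ 93  93  90  90  89  89  87  84  81  83  82  86  89  92  90  92  92]
 [ 91  91  91  92  91  93  96  98 101  98  89  83  88  94  92  94  93]
 [ 94  92  92  93  99 107 117 132 147 147 130 102  85  88  93  94  93]
 [ 95  95  94  96 106 123 133 151 171 178 168 139  98  87  92  95  94]
 [ 95  95  92 100 112 128 131 141 160 173 177 159 119  86  89  94  93]
 [ 94  95  94  99 114 123 115 112 128 148 167 167 135  88  84  94  94]
 [ 94  94  95  97 108 111  96  94 109 127 149 165 146  96  85  93  94]
 [ 95  96  94  96  99  91  79  93 115 125 134 152 139  95  85  94  95]
 [ 94  92  95  95  89  79  75  97 121 125 126 132 118  88  90  94  93]
 [ 93  93  93  93  90  84  88 109 124 123 114 108  99  88  90  92  92]
 [ 94  94  93  92  93  92  96 106 114 110  99  92  89  91  92  92  92]
 [ 93  92  92  93  94  93  94  94  98  95  91  90  91  93  92  91  92]
 [ 93  94  92  92  93  92  92  93  91  91  89  92  92  92  92  91  93]]
[[ 73  75  76  77  78  73  76  71  70  74  73  75  75  74  75  72  72  74
   75  72]
 [ 76  77  75  76  7
[... 895 characters left out ...]
  64  56
   70  75]
 [ 74  74  74  97 105 107 106 107 102 106 109 107 115 142 131 122  83  59
   70  76]
 [ 75  75  76  78 100 103 101  98  99 101 104 107 127 150 153 151 115  74
   71  76]
 [ 76  72  76  76  93  96  92  92  90  92  94 104 137 155 157 155 133  91
   74  74]
 [ 72  74  77  74  78  85  88  89  91  92  88  95 119 151 160 153 131  88
   76  76]
 [ 73  75  76  72  72  75  81  86  87  89  89  89 101 130 144 140 114  85
   75  74]
 [ 74  75  74  73  73  73  75  73  80  84  85  82  84  99 104  93  82  78
   77  75]
 [ 75  76  75  75  76  71  74  73  77  75  76  74  72  74  81  79  74  76
   78  76]
 [ 74  72  70  73  74  72  73  75  72  74  76  73  75  76  73  77  79  76
   76  78]]
```

```bash
cat > rt.py <<'E'
from h import *
from scipy.optimize import differential_evolution, minimize
G={n:cv2.cvtColor(np.load(f"pics/{n}0.npz")["p"],cv2.COLOR_RGB2GRAY).astype(float) for n in("side","top")}
BX={"side":(365,294,391,318),"top":(361,181,382,199)};S=4
RAY={}
for n,b in BX.items():
    u=np.arange(b[0]*S,b[2]*S)/S+.5/S-.5;v=np.arange(b[1]*S,b[3]*S)/S+.5/S-.5
    U,V=np.meshgrid(u,v);r=rays(n,np.c_[U.ravel(),V.ravel()]);RAY[n]=(r[:,:2]/r[:,2:],Rt(n)[1],U.shape)
def classes(n,h,bo,lo,sun):
    sl,o,sh=RAY[n]; at=lambda z:o[:2]+sl*(z-o[2])-h   # xy rel. to hole at height z
    def inn(p,c,r): return ((p-c)**2).sum(1)<r*r
    cl=np.full(len(sl),-1)
    done=~inn(at(.082),0,.0105);cl[done]=0
    w=~done&~inn(at(.072),0,.0105);cl[w]=1;done|=w
    p=at(.068)
    t=~done&~inn(p,bo,.007)
    lit=inn(p+np.array(sun)*.014,0,.0105)&inn(p+np.array(sun)*.004,0,.0105)
    cl[t&lit]=2;cl[t&~lit]=3;done|=t
    w=~done&~inn(at(.056),bo,.007);cl[w]=4;done|=w
    p=at(.052);t=~done&~inn(p,lo,.00725);cl[t]=5;done|=t
    cl[~done]=6
    return cl.reshape(sh)
def render(n,h,bo,lo,sun):
    cl=classes(n,h,bo,lo,sun);b=BX[n];w,hh=b[2]-b[0],b[3]-b[1];A=[]
    for k in range(7):
        m=cv2.GaussianBlur((cl==k).astype(np.float32),(0,0),.6*S);A.append(m.reshape(hh,S,w,S).mean((1,3)).ravel())
    A=np.array(A).T;y=G[n][b[1]:b[3],b[0]:b[2]].ravel()
    c=np.linalg.solve(A.T@A+np.eye(7)*.05,A.T@y+.05*np.array([80,50,150,105,90,45,30.]));
    return ((A@c-y)**2).mean(),c,(A@c).reshape(hh,w)
def un(x):
    x=np.array(x)/1000;return {"side":np.array([.5208,-.2125])+x[0:2],"top":np.array([.5208,-.211])+x[2:4]},x[4:6],x[6:8],x[8:10]*1000
def cost(x):
    h,bo,lo,sun=un(x); r=np.hypot(*bo)*1000; pen=0
    return sum(render(n,h[n],bo,lo,sun)[0] for n in h)+20*max(0,r-4.3)**2+20*max(0,np.hypot(*lo)*1000-2.8)**2
if __name__=="__main__":
    B=[(-1.5,1.5)]*2+[(-2,2)]*2+[(-4.5,4.5)]*2+[(-2.6,2.6)]*2+[(-1.2,1.2),(-.2,1.5)]
    for seed in(1,2):
        r=differential_evolution(cost,B,maxiter=90,popsize=6,seed=seed,workers=1)
        h,bo,lo,sun=un(r.x);print(r.fun,r.x.round(2))
        for n in h:print(n,[float(render(n,h[n],bo,lo,sun)[0].round(1))],render(n,h[n],bo,lo,sun)[1].round(0))
E
time timeout 550 python3 rt.py
```

```text
13.773673644324269 [-0.15 -0.51  1.1  -1.51 -2.89 -2.25  2.27  0.72 -0.42  0.88]
side [7.1] [ 74.  49. 157. 108.  89.  45.  30.]
top [6.7] [ 92.  77. 184. 132. 121. 129.  74.]
13.67299618778454 [-0.13 -0.57  1.13 -1.48 -2.95 -2.3   2.25  0.61 -0.37  0.87]
side [7.0] [ 74.  49. 157. 108.  89.  45.  30.]
top [6.7] [ 92.  77. 184. 132. 121. 129.  74.]
real	1m5.894s
user	1m5.752s
sys	0m0.137s
```

```bash
python3 -m creep '[{"dx":0,"dy":-0.003,"dz":0,"rx":0,"ry":0,"rz":0,"gripper":0},{"dx":0.0022,"dy":-0.003,"dz":-0.0016,"rx":0,"ry":0,"rz":0,"gripper":0},{"dx":0.0044,"dy":-0.003,"dz":-0.0032,"rx":0,"ry":0,"rz":0,"gripper":0},{"dx":0.0044,"dy":-0.003,"dz":-0.0032,"rx":0,"ry":0,"rz":0,"gripper":0}]'; python3 -m creep '[{"dx":0,"dy":0.001,"dz":0,"rx":0,"ry":0,"rz":0,"gripper":0},{"dx":0,"dy":0.002,"dz":0,"rx":0,"ry":0,"rz":0,"gripper":0},{"dx":0,"dy":0.003,"dz":0,"rx":0,"ry":0,"rz":0,"gripper":0},{"dx":0,"dy":0.003,"dz":0,"rx":0,"ry":0,"rz":0,"gripper":0}]'; python3 go.py
```

```text
time: 9.6
tool_pos: [0.5172, -0.2148, 0.1462]
tool_rot: [-1.572, 0.001, -1.03]
contact_force: [0.2, 0.3, -1.0]
opening: 0.0201
time: 10.1
tool_pos: [0.5178, -0.215, 0.1441]
tool_rot: [-1.571, -0.001, -1.03]
contact_force: [-0.4, 1.0, 3.2]
opening: 0.0199
t 10.1 pos [ 0.5178 -0.215   0.1441] rot [-9.004e+01 -4.000e-02 -5.901e+01] F [-0.44  0.99  3.2 ] T [0.11 0.12 0.04] op 0.0199 q [-0.53  0.5   1.56 -0.    1.07  0.5 ]
```

```bash
python3 -m creep '[{"dx":0,"dy":0,"dz":-0.0007,"rx":0,"ry":0,"rz":0,"gripper":0},{"dx":0,"dy":0,"dz":-0.0007,"rx":0,"ry":0,"rz":0,"gripper":0}]'; python3 -m creep '[{"dx":0.0007,"dy":0,"dz":0.0007,"rx":0,"ry":0,"rz":0,"gripper":0},{"dx":0.0007,"dy":0,"dz":0.0007,"rx":0,"ry":0,"rz":0,"gripper":0}]';python3 -m creep '[{"dx":-0.0014,"dy":0,"dz":0,"rx":0,"ry":0,"rz":0,"gripper":0},{"dx":-0.0014,"dy":0,"dz":0,"rx":0,"ry":0,"rz":0,"gripper":0}]'
```

```text
time: 10.35
tool_pos: [0.5171, -0.2156, 0.1436]
tool_rot: [-1.572, -0.001, -1.03]
contact_force: [0.3, -0.9, -0.5]
opening: 0.0199
time: 10.6
tool_pos: [0.5178, -0.2156, 0.1433]
tool_rot: [-1.572, 0.001, -1.03]
contact_force: [0.4, -0.9, -1.6]
opening: 0.0199
time: 10.85
tool_pos: [0.5173, -0.2147, 0.1436]
tool_rot: [-1.572, -0.001, -1.03]
contact_force: [1.2, -3.4, -4.2]
opening: 0.0197
```

```bash
python3 -m creep '[{"dx":0.0011,"dy":0,"dz":0,"rx":0,"ry":0,"rz":0,"gripper":0},{"dx":0.0011,"dy":0.001,"dz":0,"rx":0,"ry":0,"rz":0,"gripper":0},{"dx":0.0011,"dy":0.002,"dz":0,"rx":0,"ry":0,"rz":0,"gripper":0},{"dx":0.0011,"dy":0.002,"dz":0,"rx":0,"ry":0,"rz":0,"gripper":0}]'; python3 go.py
```

```text
time: 11.35
tool_pos: [0.5178, -0.2153, 0.1417]
tool_rot: [-1.572, -0.0, -1.03]
contact_force: [-0.2, -1.8, -1.8]
opening: 0.0195
t 11.35 pos [ 0.5178 -0.2153  0.1417] rot [-9.006e+01 -1.000e-02 -5.901e+01] F [-0.25 -1.81 -1.8 ] T [-0.37 -0.08 -0.04] op 0.0195 q [-0.53  0.51  1.57 -0.    1.07  0.5 ]
```

```bash
python3 -m creep '[{"dx":0.0003,"dy":0.002,"dz":0,"rx":0,"ry":0,"rz":0,"gripper":0},{"dx":0.0003,"dy":0.004,"dz":0,"rx":0,"ry":0,"rz":0,"gripper":0},{"dx":0.0003,"dy":0.004,"dz":0,"rx":0,"ry":0,"rz":0,"gripper":0}]'; python3 -m creep '[{"dx":0,"dy":0.002,"dz":0,"rx":0,"ry":0,"rz":0,"gripper":0},{"dx":0,"dy":0.004,"dz":0,"rx":0,"ry":0,"rz":0,"gripper":0},{"dx":0,"dy":0.006,"dz":0,"rx":0,"ry":0,"rz":0,"gripper":0},{"dx":0,"dy":0.006,"dz":0,"rx":0,"ry":0,"rz":0,"gripper":0}]';python3 go.py
```

```text
time: 11.72
tool_pos: [0.5178, -0.2155, 0.1374]
tool_rot: [-1.572, 0.0, -1.03]
contact_force: [0.2, -0.3, -1.4]
opening: 0.0196
time: 12.22
tool_pos: [0.5179, -0.2156, 0.1315]
tool_rot: [-1.572, 0.0, -1.03]
contact_force: [0.4, -1.6, -1.8]
opening: 0.0198
t 12.22 pos [ 0.5179 -0.2156  0.1315] rot [-9.007e+01  1.000e-02 -5.901e+01] F [ 0.39 -1.56 -1.76] T [-0.32 -0.1  -0.  ] op 0.0198 q [-0.53  0.52  1.58 -0.    1.05  0.5 ]
```

```bash
python3 -m creep '[{"dx":0,"dy":0,"dz":0.0015,"rx":0,"ry":0,"rz":0,"gripper":0},{"dx":-0.0002,"dy":0,"dz":0.003,"rx":0,"ry":0,"rz":0,"gripper":0},{"dx":-0.0004,"dy":0,"dz":0.0045,"rx":0,"ry":0,"rz":0,"gripper":0},{"dx":-0.0005,"dy":0,"dz":0.006,"rx":0,"ry":0,"rz":0,"gripper":0},{"dx":-0.0005,"dy":0,"dz":0.0063,"rx":0,"ry":0,"rz":0,"gripper":0},{"dx":-0.0005,"dy":0,"dz":0.0063,"rx":0,"ry":0,"rz":0,"gripper":0}]';python3 go.py; python3 -m creep '[{"dx":0,"dy":0.001,"dz":0,"rx":0,"ry":0,"rz":0,"gripper":0},{"dx":0,"dy":0.002,"dz":0,"rx":0,"ry":0,"rz":0,"gripper":0},{"dx":0,"dy":0.003,"dz":0,"rx":0,"ry":0,"rz":0,"gripper":0},{"dx":0,"dy":0.003,"dz":0,"rx":0,"ry":0,"rz":0,"gripper":0}]';python3 go.py
```

```text
time: 12.98
tool_pos: [0.5229, -0.2117, 0.1316]
tool_rot: [-1.572, 0.001, -1.03]
contact_force: [-3.8, -0.6, -0.6]
opening: 0.0199
t 12.97 pos [ 0.5229 -0.2117  0.1316] rot [-9.007e+01  4.000e-02 -5.901e+01] F [-3.79 -0.64 -0.63] T [-0.36  0.62  0.03] op 0.0199 q [-0.52  0.52  1.57 -0.    1.05  0.51]
time: 13.48
tool_pos: [0.5232, -0.212, 0.1287]
tool_rot: [-1.572, -0.0, -1.03]
contact_force: [-2.0, -1.1, 0.6]
opening: 0.0199
t 13.47 pos [ 0.5232 -0.212   0.1287] rot [-9.005e+01 -2.000e-02 -5.902e+01] F [-2.   -1.08  0.59] T [-0.4   0.48  0.01] op 0.0199 q [-0.52  0.53  1.57 -0.    1.05  0.51]
```

```bash
python3 -m creep '[{"dx":0,"dy":0.0005,"dz":0,"rx":0,"ry":0,"rz":0,"gripper":0},{"dx":0,"dy":0.001,"dz":0,"rx":0,"ry":0,"rz":0,"gripper":0},{"dx":0,"dy":0.001,"dz":0,"rx":0,"ry":0,"rz":0,"gripper":0}]';python3 go.py
```

```text
time: 13.85
tool_pos: [0.5232, -0.2121, 0.1277]
tool_rot: [-1.572, -0.001, -1.03]
contact_force: [-2.6, -2.5, 1.2]
opening: 0.0201
t 13.85 pos [ 0.5232 -0.2121  0.1277] rot [-9.005e+01 -3.000e-02 -5.902e+01] F [-2.64 -2.48  1.24] T [-0.52  0.46  0.01] op 0.0201 q [-0.52  0.53  1.57 -0.    1.04  0.51]
```

```bash
python3 -m creep '[{"dx":0.0001,"dy":0,"dz":-0.0004,"rx":0,"ry":0,"rz":0,"gripper":0},{"dx":0.0001,"dy":0.001,"dz":-0.0004,"rx":0,"ry":0,"rz":0,"gripper":0},{"dx":0.0001,"dy":0.001,"dz":-0.0004,"rx":0,"ry":0,"rz":0,"gripper":0}]';python3 go.py
```

```text
time: 14.22
tool_pos: [0.5229, -0.2122, 0.1266]
tool_rot: [-1.572, -0.0, -1.03]
contact_force: [-0.9, -1.7, -0.9]
opening: 0.0195
t 14.22 pos [ 0.5229 -0.2122  0.1266] rot [-9.004e+01 -2.000e-02 -5.902e+01] F [-0.9  -1.67 -0.9 ] T [-0.45  0.22 -0.04] op 0.0195 q [-0.52  0.53  1.57 -0.    1.04  0.51]
```

```bash
python3 -m creep '[{"dx":0.0002,"dy":0.001,"dz":-0.0002,"rx":0,"ry":0,"rz":0,"gripper":0},{"dx":0.0002,"dy":0.002,"dz":-0.0002,"rx":0,"ry":0,"rz":0,"gripper":0},{"dx":0.0002,"dy":0.003,"dz":-0.0002,"rx":0,"ry":0,"rz":0,"gripper":0},{"dx":0.0002,"dy":0.003,"dz":-0.0002,"rx":0,"ry":0,"rz":0,"gripper":0}]'; python3 -m creep '[{"dx":0,"dy":0.001,"dz":0,"rx":0,"ry":0,"rz":0,"gripper":0},{"dx":0,"dy":0.002,"dz":0,"rx":0,"ry":0,"rz":0,"gripper":0},{"dx":0,"dy":0.003,"dz":0,"rx":0,"ry":0,"rz":0,"gripper":0},{"dx":0,"dy":0.004,"dz":0,"rx":0,"ry":0,"rz":0,"gripper":0},{"dx":0,"dy":0.004,"dz":0,"rx":0,"ry":0,"rz":0,"gripper":0}]';python3 go.py
```

```text
time: 14.72
tool_pos: [0.5228, -0.2124, 0.1235]
tool_rot: [-1.572, 0.0, -1.03]
contact_force: [0.1, -1.6, -2.2]
opening: 0.0195
time: 15.35
tool_pos: [0.5227, -0.2125, 0.1195]
tool_rot: [-1.572, 0.0, -1.03]
contact_force: [-0.2, -1.3, -1.2]
opening: 0.0197
t 15.35 pos [ 0.5227 -0.2125  0.1195] rot [-90.06   0.   -59.02] F [-0.22 -1.26 -1.17] T [-0.26 -0.04 -0.05] op 0.0197 q [-0.52  0.54  1.58 -0.    1.02  0.51]
```

Free running. I'll take it down to just above seating.

```bash
python3 -m creep '[{"dx":0.0002,"dy":0.001,"dz":0,"rx":0,"ry":0,"rz":0,"gripper":0},{"dx":0.0002,"dy":0.002,"dz":0,"rx":0,"ry":0,"rz":0,"gripper":0},{"dx":0.0002,"dy":0.003,"dz":0,"rx":0,"ry":0,"rz":0,"gripper":0},{"dx":0.0002,"dy":0.004,"dz":0,"rx":0,"ry":0,"rz":0,"gripper":0},{"dx":0.0002,"dy":0.005,"dz":0,"rx":0,"ry":0,"rz":0,"gripper":0},{"dx":0.0002,"dy":0.006,"dz":0,"rx":0,"ry":0,"rz":0,"gripper":0},{"dx":0.0002,"dy":0.007,"dz":0,"rx":0,"ry":0,"rz":0,"gripper":0},{"dx":0.0002,"dy":0.0075,"dz":0,"rx":0,"ry":0,"rz":0,"gripper":0},{"dx":0.0002,"dy":0.0075,"dz":0,"rx":0,"ry":0,"rz":0,"gripper":0}]'; python3 -m creep '[{"dx":0,"dy":0.0005,"dz":0,"rx":0,"ry":0,"rz":0,"gripper":0},{"dx":0,"dy":0.001,"dz":0,"rx":0,"ry":0,"rz":0,"gripper":0},{"dx":0,"dy":0.0015,"dz":0,"rx":0,"ry":0,"rz":0,"gripper":0},{"dx":0,"dy":0.002,"dz":0,"rx":0,"ry":0,"rz":0,"gripper":0},{"dx":0,"dy":0.002,"dz":0,"rx":0,"ry":0,"rz":0,"gripper":0}]';python3 go.py
```

```text
time: 16.48
tool_pos: [0.5228, -0.2126, 0.1121]
tool_rot: [-1.572, 0.0, -1.03]
contact_force: [-0.7, 0.3, -1.9]
opening: 0.0198
time: 17.1
tool_pos: [0.5228, -0.2126, 0.1101]
tool_rot: [-1.572, 0.0, -1.03]
contact_force: [-0.3, 0.3, -2.0]
opening: 0.0201
t 17.1 pos [ 0.5228 -0.2126  0.1101] rot [-90.06   0.   -59.01] F [-0.29  0.31 -2.04] T [-0.03  0.04  0.01] op 0.0201 q [-0.52  0.55  1.59 -0.    1.    0.51]
```

```bash
python3 -m creep '[{"dx":0,"dy":0.0005,"dz":0,"rx":0,"ry":0,"rz":0,"gripper":0},{"dx":0,"dy":0.001,"dz":0,"rx":0,"ry":0,"rz":0,"gripper":0},{"dx":0,"dy":0.001,"dz":0,"rx":0,"ry":0,"rz":0,"gripper":0}]'; python3 -m creep '[{"dx":0,"dy":0.0005,"dz":0,"rx":0,"ry":0,"rz":0,"gripper":0},{"dx":0,"dy":0.0005,"dz":0,"rx":0,"ry":0,"rz":0,"gripper":0}]';python3 -m creep '[{"dx":0,"dy":0.0005,"dz":0,"rx":0,"ry":0,"rz":0,"gripper":0},{"dx":0,"dy":0.0005,"dz":0,"rx":0,"ry":0,"rz":0,"gripper":0}]';python3 go.py
```

```text
time: 17.48
tool_pos: [0.5228, -0.2127, 0.1091]
tool_rot: [-1.572, -0.0, -1.03]
contact_force: [-0.1, 0.2, -1.7]
opening: 0.0199
time: 17.73
tool_pos: [0.5228, -0.2127, 0.1089]
tool_rot: [-1.572, -0.0, -1.03]
contact_force: [-1.5, -0.1, 1.4]
opening: 0.0196
time: 17.98
tool_pos: [0.5228, -0.2127, 0.1089]
tool_rot: [-1.572, -0.001, -1.03]
contact_force: [-3.2, 0.3, 5.3]
opening: 0.0195
t 17.98 pos [ 0.5228 -0.2127  0.1089] rot [-9.005e+01 -3.000e-02 -5.901e+01] F [-3.19  0.34  5.28] T [0.15 0.43 0.02] op 0.0195 q [-0.52  0.55  1.59 -0.    1.    0.51]
```

```bash
python3 -m creep '[{"dx":0,"dy":-0.0007,"dz":0,"rx":0,"ry":0,"rz":0,"gripper":0},{"dx":0,"dy":-0.0007,"dz":0,"rx":0,"ry":0,"rz":0,"gripper":0},{"dx":0,"dy":-0.0007,"dz":0,"rx":0,"ry":0,"rz":0,"gripper":0.25},{"dx":0,"dy":-0.0007,"dz":0,"rx":0,"ry":0,"rz":0,"gripper":0.35},{"dx":0,"dy":-0.0007,"dz":0,"rx":0,"ry":0,"rz":0,"gripper":0.45},{"dx":0,"dy":-0.0007,"dz":0,"rx":0,"ry":0,"rz":0,"gripper":0.45}]' 10;python3 go.py
python3 - <<'E'
from cell import *
from h import *
from po import pinov
p,d=read_camera("side");np.savez("pics/side7.npz",p=p,d=d);crop(p,335,245,435,345,7,"pics/s7.png")
E
```

```text
time: 18.73
tool_pos: [0.5228, -0.2127, 0.1089]
tool_rot: [-1.572, -0.0, -1.03]
contact_force: [-0.3, -0.9, 0.3]
opening: 0.0408
t 18.73 pos [ 0.5228 -0.2127  0.1089] rot [-9.006e+01 -1.000e-02 -5.901e+01] F [-0.3  -0.95  0.29] T [-0.05  0.01  0.02] op 0.0408 q [-0.52  0.55  1.59 -0.    1.    0.51]
```

View pics/s7.png

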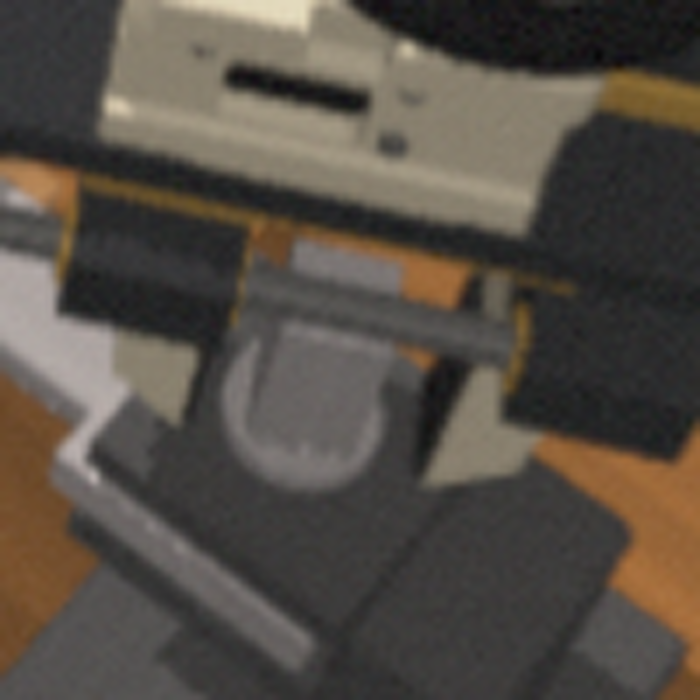

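Released: the collar (around crop 305,430) lies on the ear and the fingers stand clear on both sides. Next I retreat straight up.

```bash
python3 -m creep '[{"dx":0,"dy":-0.005,"dz":0,"rx":0,"ry":0,"rz":0,"gripper":0.45},{"dx":0,"dy":-0.02,"dz":0,"rx":0,"ry":0,"rz":0,"gripper":0.45},{"dx":0,"dy":-0.05,"dz":0,"rx":0,"ry":0,"rz":0,"gripper":0.45},{"dx":0,"dy":-0.09,"dz":0,"rx":0,"ry":0,"rz":0,"gripper":0.45},{"dx":0,"dy":-0.13,"dz":0,"rx":0,"ry":0,"rz":0,"gripper":0.45},{"dx":-0.02,"dy":-0.13,"dz":-0.05,"rx":0,"ry":0,"rz":0,"gripper":0.45},{"dx":-0.06,"dy":-0.13,"dz":-0.08,"rx":0,"ry":0,"rz":0,"gripper":0.45},{"dx":-0.1,"dy":-0.13,"dz":-0.1,"rx":0,"ry":0,"rz":0,"gripper":0.45},{"dx":-0.14,"dy":-0.13,"dz":-0.1,"rx":0,"ry":0,"rz":0,"gripper":0.45},{"dx":-0.18,"dy":-0.13,"dz":-0.1,"rx":0,"ry":0,"rz":0,"gripper":0.45},{"dx":-0.18,"dy":-0.13,"dz":-0.1,"rx":0,"ry":0,"rz":0,"gripper":0.45},{"dx":-0.18,"dy":-0.13,"dz":-0.1,"rx":0,"ry":0,"rz":0,"gripper":0.45}]';python3 go.py
python3 - <<'E'
from cell import *
from h import *
from po import pinov
for n in("side","top"):
    p,d=read_camera(n);np.savez(f"pics/{n}8.npz",p=p,d=d);cv2.imwrite(f"pics/{n}8.png",p[:,:,::-1])
pinov('pics/side8.npz','pics/po8.png',(.5228,-.2127,.1089),(335,245,435,345),7,hole=(.5207,-.2130))
P=cloud("side",np.load("pics/side8.npz")["d"]);X,Y,Z=P[...,0],P[...,1],P[...,2]
t=(abs(X-.523)<.025)&(abs(Y+.2127)<.025)&(Z>.118);print(np.percentile(Z[t],[50,95]),P[t].mean(0),t.sum())
E
```

```text
time: 20.27
tool_pos: [0.3453, -0.1103, 0.2399]
tool_rot: [-1.571, -0.003, -1.03]
contact_force: [1.6, 0.4, -0.2]
opening: 0.0414
t 20.27 pos [ 0.3453 -0.1103  0.2399] rot [-89.99  -0.15 -58.99] F [ 1.61  0.42 -0.21] T [-0.    0.01  0.04] op 0.0414 q [-0.52  0.04  1.92 -0.    1.18  0.51]
[0.12690974 0.12874029] [ 0.52107322 -0.21239865  0.12615414] 284
```

View pics/po8.png

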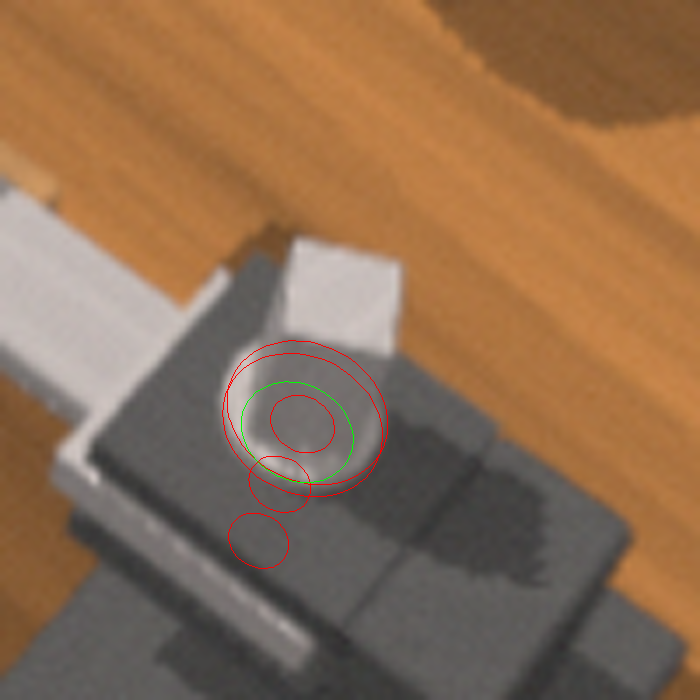

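View pics/top8.png

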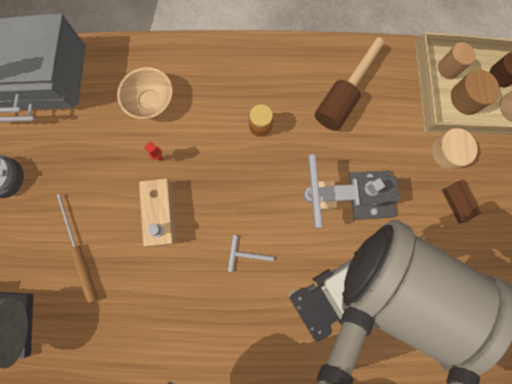

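The collar overlay matches the flush model (crop centre about 305,420), the head stands upright, and the round pin (top 155,229), jar (260,118) and chuck key (250,255) are where they were. The robot is clear of everything, so I hand in.

```bash
python3 -c "
from cell import robot; print(robot.hand_in())"
```

```text
the job is handed in; nothing more can be done
None
```

The square-headed pin is through the upper ear, the bush and the lower ear, its collar is down on the upper ear, and it is released. I handed the job in at about 20 s; no verdict is reported.

- **How it went:** The first probe, from a rough reading of the picture, met the bush's face. Fitting a ray-traced model of the holes to both pictures put the bush hole about 3.7 mm off centre and the lower hole about 2.4 mm off, both close to the task's figures. The bush hole took three small sideways nudges to enter, and the lower hole took a 6 mm shift and one small correction.
- **Forces:** The highest reading at the end of any move was about 8 N. Readings only come at the end of each move, so brief peaks in between were not seen.
- **Last checks:**
  - **Seating:** The collar seated with the tool at 0.1089 m, against 0.109 m expected.
  - **Head height:** The head's top measured 0.127–0.129 m by the side camera's depth, which reads about 1.4 mm low; flush would be 0.129 m.
  - **Position:** The pin's axis is about 2 mm from the upper hole's centre, and it looks upright in the side picture.
  - **Other things:** The round-headed pin, the jar, the chuck key and the red look-alike look unmoved in the last top picture. The robot stands clear of everything.
- **Disagreement:** The two cameras placed the fork's hole 1–2 mm apart. I worked from the side camera, where the held pin and the hole were in the same view.

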